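Pack hexagonal glass stamps on the preheating plate and switch its zone on

ROBOT

A 6-joint arm with a two-finger parallel gripper is mounted at the origin on the work surface. World frame = base frame: x ahead of the robot, y to its left, z up, the work surface at z = 0. Lengths are in m, angles in degrees, forces in N, time in s.
With the tool pointing down it reaches from about 0.375 to 0.9 m from the base axis. Payload 3.1 kg.
Tool frame: the origin (TCP) lies at the very end of the fingers, on their centre line; the grasp point (between the pads) lies 19 mm behind it; z points along the fingers, x is the direction in which the jaws open and shut, and the axes are right-handed (so a half turn about z gives the same grasp; the last joint's range is limited). The gripper opens to 87 mm and grips with 3 to 60 N. Pads are 19 mm wide; open, the fingers measure 117 mm over their backs; the gripper's body (75 mm by 190 mm) begins 51 mm behind the grasp point.
Start: joints at [-78.753, 30.224, 82.088, -0, 67.689, -10.227], TCP at [0.229, -0.582, 0.223] pointing down, gripper open.
Joint ranges: [-176.69, 176.69], [-43.24, 126.21], [12.49, 139.97], [-82, 262], [0, 151.66], [-163.58, 163.58]. Speed limits (degrees/s): [159.86, 159.86, 180, 180, 180, 180].

INTERFACE

Orientations are given as a 3x3 rotation matrix whose columns are the frame's x, y, z axes.
In Python, from rig import read_state, capture, bot gives the robot as it stands.
- The arm moves only by the shell command python3 -m crank 'ROWS' [OPENING]. ROWS is JSON, a list of rows, each a list of 2 entries, a list of its own where there are three numbers: the shift along the tool's x, y, z in cm, then the turn, a rotation vector about the tool's x, y, z in rad. In form: [[[dx, dy, dz], [wx, wy, wz]], ...]. A call has 1 to 12 rows; each row shifts and turns the commanded pose from where the row before left it, along the tool's axes as they then stand; what a row does not reach is not made up. A row lasts 1/10 s, in which the tool goes at most 50 mm and 8.59 degrees, less where a joint would pass 70% of its speed; a pose out of reach is approached as far as the arm can. A call with a gripper value outside its range is refused whole. OPENING is the closure, from -1 (fully open) to 1 (shut), set as the call begins (- or left out, the last holds). The fingers move at their own pace and stop on an object; the grip force is fixed at half the most. Time passes only in rows, so rows that do not move let the fingers close. It gives the time, the measured TCP pose, the force and the opening at its end, in the units of the state.
- read_state(): the state, without advancing time (a new reading comes with each control period).
- capture(name): name is "scene" or "top"; returns a dict with "pixels" (420x560x3 uint8, red, green, blue), "camera_matrix" (3x3 intrinsics, pixels), "dist" ([k1, k2, p1, p2, k3] as OpenCV has them; the pictures are not rectified), "R" (3x3) and "t" (3): a world point X has camera coordinates R X + t. Camera axes: x right, y down, z forward; pixel columns grow to the right and rows downward; lengths in m; the calibration is good to about 2 mm. A picture is of the moment at which its call begins. There is no depth.
- bot.hand_in(): hands the job in, once; it reports no verdict.
The state is a dict: "time_s": time; "joint_positions": joint angles; "qvel": joint speeds; "tau": joint torques, N m; "position": TCP position; "tcp_rot": TCP orientation; "force": force on the tool from outside, world axes, zero at the start; "moment": the same for the moment, N m; "opening": opening from 0.0 (shut) to 1.0 (fully open).
Only numpy, scipy, OpenCV 4.12 (cv2) and the standard library are available. Lean on these libraries where they do the work, as an engineer would, in place of code of your own. Each camera call takes 0.05 s, during which the arm holds its last target.

TASK

Take the two leaning hexagonal stamps from the sloping rack and stand them flat in the tray of the preheating plate, packed honeycomb-fashion against the two already there, flat faces touching: one nested in the notch between those two, the other beside it, touching it and one of those two. Set them down, do not drop them. Then turn the red knob clockwise until its white pointer points straight at the tray, without turning the black knobs, and leave the other things on the bench alone.

Things in the scene. Friction and masses are not known exactly. Their poses are not given: they have to be found in the camera images.
- rack_left_mid (a point): Hand stamp, 100 mm tall, 0.2 to 0.4 kg: black graphite hexagonal head, 70 mm across flats, 30 mm thick, flats square to x at +-35 mm, corners at +-y; on its centre a light wood grip, 34 mm along x, 24 mm along y, 70 mm high. Point: on the axis half-way up, 50 mm above the underside; z runs up the grip. Starts on the rack, the place on the robot's left.
- rack_right_mid (a point): Same kind of stamp, origin and axes, light wood grip; starts in the rack's right place, about 106 mm from the other. Both lean 25 degrees from upright towards the robot side of the rack (-x of the rack), lowest flat face against the rack's lip.
- tray_left_mid (a point): Same kind of stamp, origin and axes, 0.28 kg, dark wood grip; stands loose in the tray, the -x one of a pair whose x faces touch (axes as tray_floor's), their corners about 10 mm from the tray's +y rim.
- tray_right_mid (a point): Same kind of stamp, dark wood grip; the +x one of the pair in the tray.
- tray_floor (a point): Centre of the tray's flat floor on the grey preheating plate: 250 mm along x, 175 mm along y, 55 mm above the table, with rims 10 mm high, 8 mm thick; z up. The strip with the knobs runs along the plate's -y side, its knobs 162 mm from here. The pair stands at the +y side, the empty floor is on its -y side.
- rack: Fixed steel sloping rack, 230 mm long in y; origin on the table under its centre, z up, +x away from the robot. Its sheet rises towards +x at 25 degrees, passes 65 mm above the table over the origin, and has at its low -x edge a lip 14 mm high, square to the sheet.
- knob_red (a joint): Turn of the red zone knob, rad. 0 is off: its white pointer points along the strip to the plate's -x end. Grows clockwise seen from above; at 1.571 the pointer points to the plate's +y, straight at the tray. Stops at 0 and 2.6. Needs 0.05 N m and stays where it is left. Starts at 0.1 to 0.4.
- knob_red_grip (a point): On the red knob's upright axis, 37 mm above the strip (level with the tray floor), 7 mm below the top of its bar grip, which is 42 mm long, 14 mm thick, 32 mm high on a disc 44 mm wide. The bar lies along this frame's x, pointer at its -x end, and turns with the knob. It may be any of the four in the row, 70 mm apart.
- knob_b (a joint): Turn of a black zone knob, rad; 0 is off, where it starts and must stay.
- knob_b_grip (a point): The same point on a black knob of the same size.
- knob_c (a joint): Turn of a black zone knob, rad; 0 is off, where it starts and must stay.
- knob_c_grip (a point): The same point on a black knob of the same size.
- knob_d (a joint): Turn of a black zone knob, rad; 0 is off, where it starts and must stay.
- knob_d_grip (a point): The same point on a black knob of the same size.
- jar: Bystander: loose closed amber glass jar, 68 mm wide, 105 mm tall; origin under its centre. Leave alone.
- paddle: Bystander: loose wooden spatula-shaped paddle lying flat, 200 mm long; origin under its centre. Leave alone.
- shears: Bystander: loose dark steel shears lying flat, about 185 mm long; origin under its centre. Leave alone.
- pad: Bystander: loose flat dark graphite pad, 70 x 120 x 22 mm; origin under its centre. Leave alone.
- scoop: Bystander: loose wooden cup, 84 mm wide, 60 mm tall; origin under its centre. Leave alone.
- mould: Bystander: loose aluminium cup mould, 90 mm wide, 110 mm tall; origin under its centre. Leave alone.
- tumbler: Bystander: loose green glass tumbler, 72 mm wide, 95 mm tall; origin under its centre. Leave alone.
- rack_left: The stamp of point rack_left_mid; origin at the centre of its underside, same axes.
- rack_right: The stamp of point rack_right_mid; origin at the centre of its underside, same axes.
Things that resemble listed ones, but are neither listed nor needed, are in the scene too. Leave any pink or turquoise look-alike of the rack_left alone.

How it is judged (in metres and radians):
On the way, in this order (a step that is already met when the one before it is completed fails the run):
1. all four stamps stand packed in the tray, released (horizontal distance between tray_left_mid and tray_right_mid below 0.0735 m and ((horizontal distance between rack_left_mid and tray_left_mid below 0.0735 m and horizontal distance between rack_left_mid and tray_right_mid below 0.0735 m and horizontal distance between rack_right_mid and rack_left_mid below 0.0735 m and (horizontal distance between rack_right_mid and tray_left_mid below 0.0735 m or horizontal distance between rack_right_mid and tray_right_mid below 0.0735 m)) or (horizontal distance between rack_right_mid and tray_left_mid below 0.0735 m and horizontal distance between rack_right_mid and tray_right_mid below 0.0735 m and horizontal distance between rack_left_mid and rack_right_mid below 0.0735 m and (horizontal distance between rack_left_mid and tray_left_mid below 0.0735 m or horizontal distance between rack_left_mid and tray_right_mid below 0.0735 m))) and (angle between the x axis of tray_left_mid and the x axis of tray_right_mid, either way round below 0.08 rad or angle between the x axis of tray_left_mid and the x axis of tray_right_mid, either way round between 0.967 and 1.127 rad) and (angle between the x axis of tray_left_mid and the x axis of rack_left_mid, either way round below 0.08 rad or angle between the x axis of tray_left_mid and the x axis of rack_left_mid, either way round between 0.967 and 1.127 rad) and (angle between the x axis of tray_left_mid and the x axis of rack_right_mid, either way round below 0.08 rad or angle between the x axis of tray_left_mid and the x axis of rack_right_mid, either way round between 0.967 and 1.127 rad) and angle between each of tray_left_mid, tray_right_mid, rack_left_mid, rack_right_mid's own z axis and vertical below 0.06 rad and z of tray_left_mid in the frame of tray_floor between 0.046 and 0.054 m and z of tray_right_mid in the frame of tray_floor between 0.046 and 0.054 m and z of rack_left_mid in the frame of tray_floor between 0.046 and 0.054 m and z of rack_right_mid in the frame of tray_floor between 0.046 and 0.054 m and contact force between each of rack_left, rack_right and the fingers below 0.2 N), for 0.2 s.
2. the red knob points at the tray (value of joint knob_red between 1.371 and 1.771 rad), for 0.2 s.
At the end, for the whole second after the job is handed in: Stamps upright (0.06 rad) on the tray floor (4 mm), released, still: one rack stamp next to both tray stamps, the other next to it and a tray stamp, tray pair together (neighbours' centres under 73.5 mm, faces parallel to 0.08 rad); red knob 1.571 +-0.2 rad, black under 0.12 (all of step 1 and all of step 2 and linear speed of each of rack_left, rack_right below 0.02 m/s and value of joint each of knob_b, knob_c, knob_d below 0.12 rad); the robot touches nothing.
It fails at once if a black knob is turned (value of joint any of knob_b, knob_c, knob_d above 0.12 rad).
It fails at once if a stamp is dropped (falls free faster than 0.6 m/s) ((linear speed of rack_left above 0.6 m/s and contact force between rack_left and the fingers below 0.2 N) or (linear speed of rack_right above 0.6 m/s and contact force between rack_right and the fingers below 0.2 N)).
It fails at once if a stamp in the tray is tipped over (angle between any of tray_left_mid, tray_right_mid's own z axis and vertical above 0.5 rad).
It fails at once if a bystander is moved more than 20 mm (distance of any of jar, paddle, shears, pad, scoop, mould, tumbler from where it was at the start of the episode above 0.02 m).
It also fails if it takes over 72 s, if anything falls off the work surface, if the arm or the gripper's body presses on something with over 40 N, if the wrist force passes 120 N, or if a joint passes its speed limit or range.

## Working session

There is one attempt and no reset: what is moved stays moved. The work goes in short steps, Python scripts to look and compute and a shell command to move; the robot and the scene stay as the last step left them, time stands still between calls to the robot, and variables do not carry over. Pictures are saved under pics/ and viewed, and the job is handed in when it is done.

```bash
ls; mkdir -p pics
python3 - <<'E'
from rig import read_state,capture
import cv2
for n in("scene","top"):
    c=capture(n);cv2.imwrite(f"pics/{n}0.png",cv2.cvtColor(c["pixels"],cv2.COLOR_RGB2BGR))
    print(n,c["camera_matrix"],c["dist"],c["R"],c["t"])
s=read_state();print(s["time_s"],s["position"],s["tcp_rot"],s["force"],s["opening"])
E
```

```text
pics
scene [[468.51666018   0.         281.46356335]
 [  0.         468.51666018 203.15997176]
 [  0.           0.           1.        ]] [-0.03796027  0.          0.          0.          0.        ] [[-0.57938335  0.81505278 -0.0019749 ]
 [ 0.6896708   0.48896094 -0.53410803]
 [-0.43436058 -0.31081533 -0.84541393]] [ 0.30288004 -0.27930799  1.62212189]
top [[470.95582322   0.         283.94543211]
 [  0.         470.95582322 222.12351668]
 [  0.           0.           1.        ]] [-0.04322099  0.          0.          0.          0.        ] [[ 0.02290995 -0.9997039   0.00819986]
 [-0.98789015 -0.02389666 -0.1533036 ]
 [ 0.15345416 -0.00458838 -0.98814511]] [-0.03753814  0.46607717  1.57428373]
0.1 [ 0.22867134 -0.58095683  0.22167254] [[ 3.66094500e-01 -9.30577588e-01 -4.10790459e-04]
 [-9.30575720e-01 -3.66094600e-01  1.89014545e-03]
 [-1.90931516e-03 -3.09700225e-04 -9.99998129e-01]] [0.30656125 0.18849498 0.35156731] 1.0004417295580628
```

View pics/scene0.png

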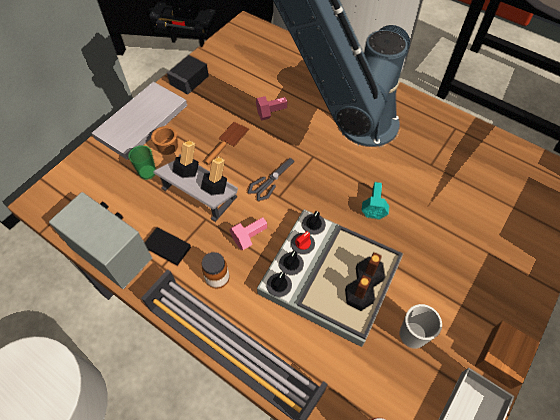

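View pics/top0.png

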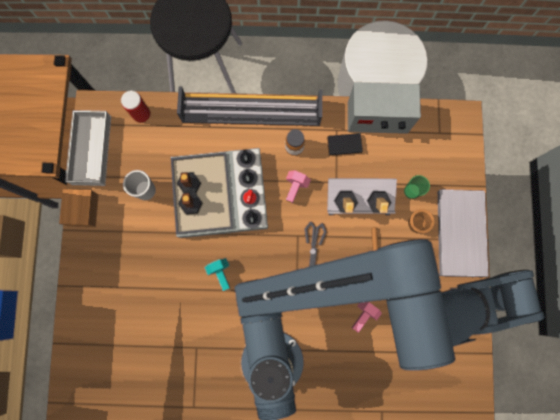

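```bash
cat > h.py <<'E'
import numpy as np,cv2
from rig import read_state,capture,bot
class Cam:
    def __init__(s,n):
        c=capture(n);s.im=cv2.cvtColor(c["pixels"],cv2.COLOR_RGB2BGR);s.K=np.array(c["camera_matrix"]);s.d=np.array(c["dist"],float);s.R=np.array(c["R"]);s.t=np.array(c["t"]).ravel();s.c=-s.R.T@s.t
    def proj(s,P):
        return cv2.projectPoints(np.atleast_2d(np.array(P,float)),cv2.Rodrigues(s.R)[0],s.t,s.K,s.d)[0].reshape(-1,2)
    def ray(s,p):
        u=cv2.undistortPoints(np.array(p,float).reshape(-1,1,2),s.K,s.d).reshape(-1,2)
        d=np.c_[u,np.ones(len(u))]@s.R
        return d/np.linalg.norm(d,axis=1)[:,None]
    def onz(s,p,z):
        d=s.ray(p);return s.c+d*((z-s.c[2])/d[:,2])[:,None]
    def crop(s,x0,y0,w,h,k,name,pts=[]):
        a=cv2.resize(s.im[y0:y0+h,x0:x0+w],None,fx=k,fy=k,interpolation=cv2.INTER_CUBIC)
        for q in pts: cv2.drawMarker(a,(int((q[0]+.5-x0)*k),int((q[1]+.5-y0)*k)),(0,255,0),cv2.MARKER_CROSS,10,1)
        cv2.imwrite("pics/"+name,a)
def tri(c1,p1,c2,p2):
    d1=c1.ray([p1])[0];d2=c2.ray([p2])[0]
    A=np.c_[d1,-d2];k=np.linalg.lstsq(A,c2.c-c1.c,rcond=None)[0]
    a=c1.c+k[0]*d1;b=c2.c+k[1]*d2
    return (a+b)/2,np.linalg.norm(a-b)
E
python3 - <<'E'
from h import *
t=Cam("top");s=Cam("scene")
t.crop(165,140,110,100,7,"t_tray.png");t.crop(320,165,85,60,9,"t_rack.png")
s.crop(255,200,155,145,5,"s_tray.png");s.crop(145,130,100,90,7,"s_rack.png")
E
```

```text
(no output)
```

View pics/t_tray.png

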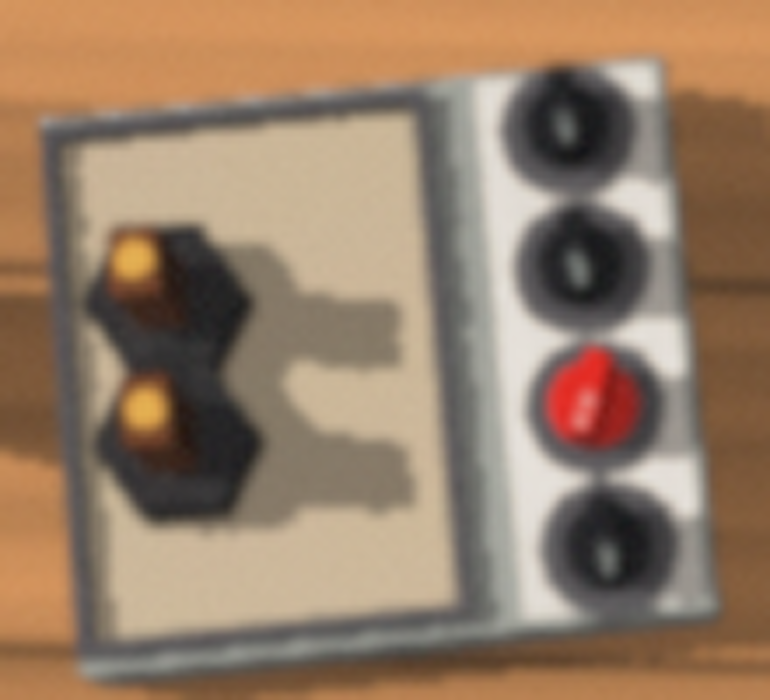

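View pics/t_rack.png

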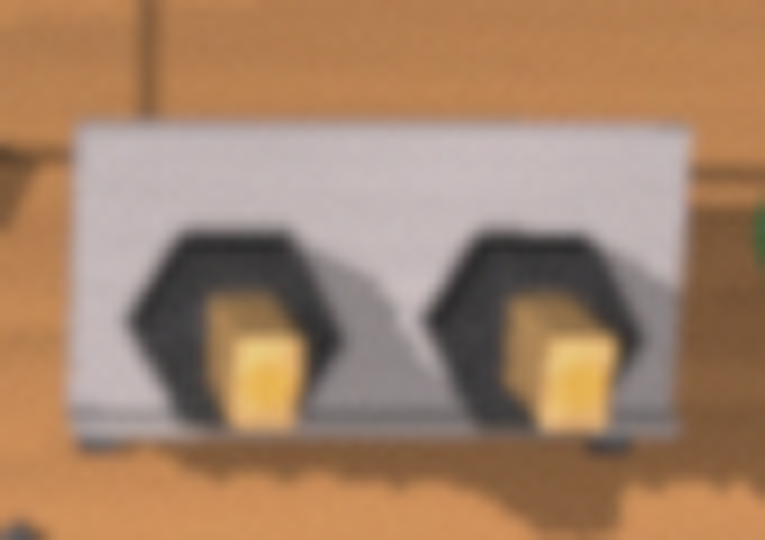

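View pics/s_tray.png

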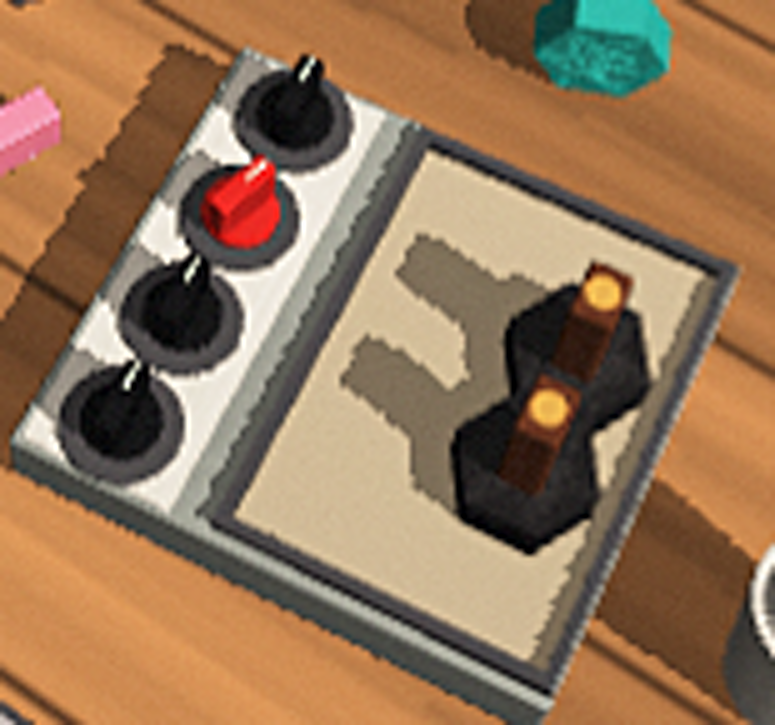

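View pics/s_rack.png

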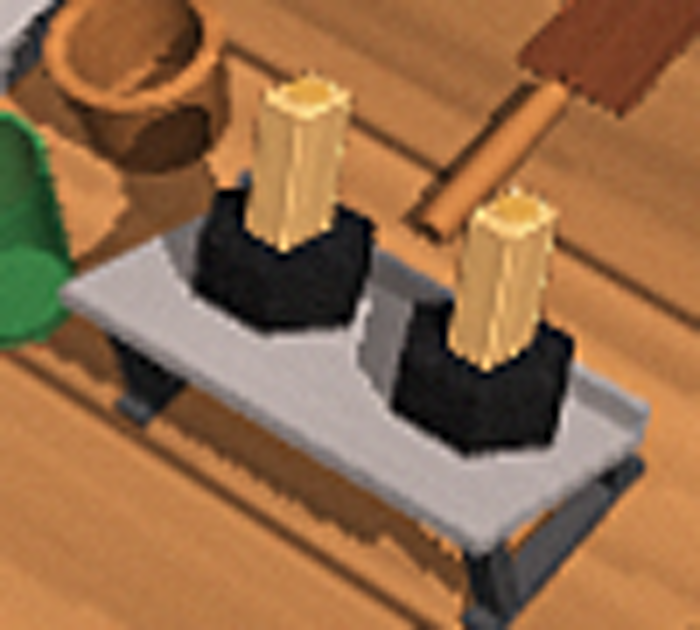

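```bash
cat >> h.py <<'E'
def blobs(c,lo,hi,box,amin=4):
    x0,y0,w,h=box;k=6
    a=cv2.resize(c.im[y0:y0+h,x0:x0+w],None,fx=k,fy=k,interpolation=cv2.INTER_LINEAR)
    m=cv2.inRange(cv2.cvtColor(a,cv2.COLOR_BGR2HSV),np.array(lo),np.array(hi))
    n,l,st,ce=cv2.connectedComponentsWithStats(m)
    out=[]
    for i in range(1,n):
        if st[i,4]>amin*k*k: out.append((x0+(ce[i,0]+.5)/k-.5,y0+(ce[i,1]+.5)/k-.5,st[i,4]/k/k))
    return sorted(out)
E
python3 - <<'E'
from h import *
t=Cam("top");s=Cam("scene")
def hs(c,x,y): return cv2.cvtColor(c.im,cv2.COLOR_BGR2HSV)[y,x]
print(hs(t,184,177),hs(t,186,198),hs(s,375,258),hs(s,364,282),hs(t,350,207),hs(t,384,207),hs(t,348,200),hs(s,218,160),hs(s,217,175),hs(t,214,150),hs(s,310,250))
bt=blobs(t,(10,100,185),(30,255,255),(165,160,40,60));bs=blobs(s,(10,100,185),(30,255,255),(345,245,40,50))
print(bt,bs)
print(blobs(t,(10,60,205),(30,255,255),(335,190,60,30)),blobs(s,(10,60,225),(30,255,255),(170,135,60,40)))
for n,c,b in(("t",t,(230,140,50,100)),("s",s,(260,200,80,110))):print(n,blobs(c,(0,150,100),(8,255,255),b))
E
```

```text
[ 19 162 225] [ 19 164 225] [ 19 166 236] [ 19 172 233] [ 20 162 232] [ 19 164 230] [ 16 125 145] [ 18 175 225] [ 16 137 208] [ 14 141 203] [ 0  7 71]
[(np.float64(168.31917820376287), np.float64(212.8624866879659), np.float64(104.33333333333333)), (np.float64(183.5193171608266), np.float64(176.50786163522014), np.float64(20.61111111111111)), (np.float64(185.18017127799737), np.float64(197.90151515151516), np.float64(21.083333333333332))] [(np.float64(364.2915521978022), np.float64(281.14468864468864), np.float64(40.44444444444444)), (np.float64(375.1270348109191), np.float64(258.05778863010266), np.float64(36.97222222222222))]
[(np.float64(348.75740375123394), np.float64(206.8200065811122), np.float64(56.27777777777778)), (np.float64(383.35776882993844), np.float64(206.96459024159165), np.float64(58.638888888888886))] [(np.float64(188.48960815462007), np.float64(143.68433942282235), np.float64(34.97222222222222)), (np.float64(218.3438740079365), np.float64(160.51140873015873), np.float64(37.333333333333336))]
t [(np.float64(249.31348306110104), np.float64(196.70761494252875), np.float64(122.44444444444444))]
s [(np.float64(303.51556991774385), np.float64(240.96560419114766), np.float64(189.11111111111111))]
```

Run:
```python
from h import *
t=Cam("top");s=Cam("scene")
np.set_printoptions(precision=4,suppress=True)
def show(n,pt,ps):
    P,e=tri(t,pt,s,ps);print(n,P,"gap",e);return P
R=show("trayR(+x)",(183.52,176.51),(364.29,281.14))
L=show("trayL",(185.18,197.90),(375.13,258.06))
d=R-L;print(np.linalg.norm(d[:2]),np.degrees(np.arctan2(d[1],d[0])))
A=show("rackL",(348.76,206.82),(218.34,160.51))
B=show("rackR",(383.36,206.96),(188.49,143.68))
d=A-B;print(np.linalg.norm(d[:2]),np.degrees(np.arctan2(-d[0],d[1])))
for nm,c in(("trayR",(183.52,176.51)),("trayL",(185.18,197.90))):print(t.onz([c],.155))
print(s.onz([(364.29,281.14),(375.13,258.06)],.155))
# tray rim outer corners (top picks) z=.065
pk=np.array([(43,122),(82,655)])/7+np.array([165,140])-.5
q=t.onz(pk,.065);print(q,np.degrees(np.arctan2(*(q[0]-q[1])[[1,0]])))
pk=np.array([(70,120),(690,122),(680,438),(68,432)])/9+np.array([320,165])-.5
print("rack top, at z guess hi.106 lo~.02",t.onz(pk[:2],.11),t.onz(pk[2:],.035))
kn=np.array([(568,128),(582,268),(595,405),(610,548)])/7+np.array([165,140])-.5
print(t.onz(kn,.09))
```

```text
trayR(+x) [0.5897 0.2986 0.1544] gap 0.003568892364442539
trayL [0.5197 0.2894 0.1541] gap 0.0033749874271634876
0.07055189550340159 7.451101535487569
rackL [ 0.5053 -0.234   0.1456] gap 0.002979145643907198
rackR [ 0.508  -0.3459  0.1457] gap 0.003959723328426395
0.11190430873754283 1.3460671867909686
[[0.5889 0.3001 0.155 ]]
[[0.5189 0.2908 0.155 ]]
[[0.5907 0.297  0.155 ]
 [0.521  0.288  0.155 ]]
[[0.6795 0.3679 0.065 ]
 [0.4166 0.3332 0.065 ]] 7.53487278401833
rack top, at z guess hi.106 lo~.02 [[ 0.6073 -0.1664  0.11  ]
 [ 0.6126 -0.3958  0.11  ]] [[ 0.5075 -0.4087  0.035 ]
 [ 0.504  -0.1739  0.035 ]]
[[0.6751 0.108  0.09  ]
 [0.6059 0.0988 0.09  ]
 [0.5391 0.0903 0.09  ]
 [0.4704 0.0808 0.09  ]]
```

Run:
```python
from h import *
t=Cam("top");s=Cam("scene")
np.set_printoptions(precision=4,suppress=True)
for z in(.14,.146,.15):print(t.onz([(348.9,206.9),(383.6,206.95)],z),s.onz([(218.2,159.5),(188.5,142.9)],z))
s.crop(165,130,75,65,10,"s_rack2.png",[(218.2,159.5),(188.5,142.9)])
t.crop(335,185,62,35,12,"t_rack2.png",[(348.9,206.9),(383.6,206.95)])
```

```text
[[ 0.5053 -0.234   0.14  ]
 [ 0.508  -0.3462  0.14  ]] [[ 0.5004 -0.2414  0.14  ]
 [ 0.5035 -0.3537  0.14  ]]
[[ 0.5042 -0.2331  0.146 ]
 [ 0.5068 -0.3449  0.146 ]] [[ 0.5035 -0.2378  0.146 ]
 [ 0.5066 -0.3496  0.146 ]]
[[ 0.5034 -0.2325  0.15  ]
 [ 0.506  -0.344   0.15  ]] [[ 0.5057 -0.2355  0.15  ]
 [ 0.5087 -0.3468  0.15  ]]
```

View pics/s_rack2.png

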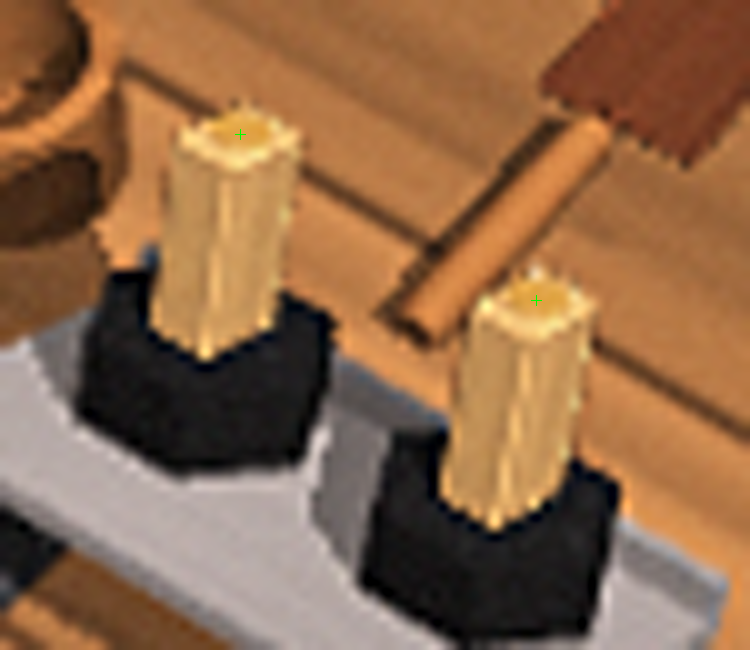

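View pics/t_rack2.png

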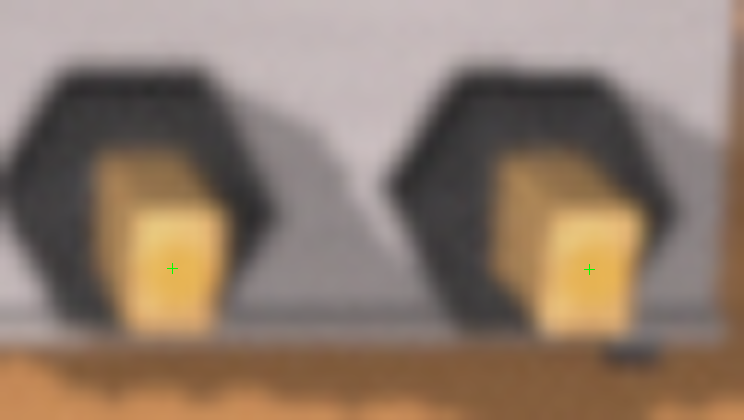

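```bash
cat >> h.py <<'E'
from scipy.spatial.transform import Rotation as Rot
np.set_printoptions(precision=4,suppress=True)
def toolR(z,xang_vec):
    z=np.array(z,float);z/=np.linalg.norm(z);x=np.array(xang_vec,float);x-=x@z*z;x/=np.linalg.norm(x)
    return np.c_[x,np.cross(z,x),z]
def go(p,R):
    s=read_state();p0=np.array(s["position"]);R0=np.array(s["tcp_rot"])
    rv=Rot.from_matrix(R0.T@R).as_rotvec()
    print("t",s["time_s"],"pos",p0,"open",s["opening"],"F",np.array(s["force"]))
    print("rot(tool) rad",rv,"|",np.linalg.norm(rv))
    print("shift cm in current tool",(R0.T@(np.array(p)-p0))*100,"in target tool",(R.T@(np.array(p)-p0))*100)
psi=np.radians(1.4);xr=np.array([np.cos(psi),np.sin(psi),0]);yr=np.array([-np.sin(psi),np.cos(psi),0])
a=-np.sin(np.radians(25))*xr+np.cos(np.radians(25))*np.array([0,0,1.])
Rrack=toolR(-a,-yr)
PL=np.array([.505,-.235,.147]);PR=np.array([.507,-.347,.147])
th=np.radians(7.5);xt=np.array([np.cos(th),np.sin(th),0]);yt=np.array([-np.sin(th),np.cos(th),0])
Rtray=toolR([0,0,-1],-yt)
E
python3 - <<'E'
from h import *
go(PL+.076*a,Rrack)
E
```

```text
t 0.5 pos [ 0.2288 -0.5815  0.2225] open 0.9962134760880922 F [ 0.6371  0.0782 -0.3728]
rot(tool) rad [0.4318 0.0766 0.3447] | 0.5578243066698099
shift cm in current tool [-23.2402 -35.3692   0.6661] in target tool [-33.9688 -22.5985  11.2677]
```

```bash
python3 -m crank '[[[-1.94,-2.95,0],[0,0,0]],[[-1.94,-2.95,0],[0,0,0]],[[-1.94,-2.95,0],[0,0,0]],[[-1.94,-2.95,0],[0,0,0]],[[-1.94,-2.95,0],[0,0,0]],[[-1.94,-2.95,0],[0,0,0]],[[-1.94,-2.95,0],[0,0,0]],[[-1.94,-2.95,0],[0,0,0]],[[-1.94,-2.95,0],[0,0,0]],[[-1.94,-2.95,0],[0,0,0]],[[-1.94,-2.95,0],[0,0,0]],[[-1.94,-2.95,0],[0,0,0]]]' 0
python3 -m crank '[[[0,0,0],[0.108,0.019,0.086]],[[0,0,0],[0.108,0.019,0.086]],[[0,0,0],[0.108,0.019,0.086]],[[0,0,0],[0.108,0.019,0.086]],[[0,0,0],[0,0,0]]]'
python3 - <<'E'
from h import *
go(PL+.076*a,Rrack)
E
```

```text
time_s: 1.7
position: [0.4738, -0.2342, 0.2228]
tcp_rot: [[0.366, -0.931, 0.0], [-0.931, -0.366, -0.0], [0.001, -0.0, -1.0]]
force: [0.4, 0.3, 0.1]
opening: 0.497
time_s: 2.2
position: [0.4701, -0.2335, 0.2213]
tcp_rot: [[0.023, -0.907, 0.42], [-1.0, -0.019, 0.014], [-0.005, -0.42, -0.907]]
force: [-0.4, 0.4, -1.4]
opening: 0.499
t 2.2 pos [ 0.4701 -0.2335  0.2213] open 0.49858065210426994 F [-0.374   0.4057 -1.3558]
rot(tool) rad [ 0.0028  0.0036 -0.0036] | 0.005790051901433779
shift cm in current tool [ 0.235  -0.0182  0.6055] in target tool [ 0.2329 -0.0157  0.6064]
```

```bash
python3 -m crank '[[[0.23,0,1.0],[0,0,0]],[[0,0,1.5],[0,0,0]],[[0,0,1.8],[0,0,0]],[[0,0,1.8],[0,0,0]],[[0,0,1.0],[0,0,0]],[[0,0,0],[0,0,0]]]'
python3 - <<'E'
from h import *
t=Cam("top");s=Cam("scene")
s.crop(165,115,75,75,8,"s_g1.png");t.crop(325,175,80,55,9,"t_g1.png")
go(PL-.044*a,Rrack)
E
```

```text
time_s: 2.8
position: [0.5042, -0.2367, 0.1568]
tcp_rot: [[0.028, -0.907, 0.421], [-1.0, -0.025, 0.013], [-0.001, -0.421, -0.907]]
force: [-0.6, 0.0, 0.5]
opening: 0.497
t 2.9 pos [ 0.5038 -0.237   0.1582] open 0.503324166554548 F [0.8398 0.0908 0.1465]
rot(tool) rad [0.     0.0009 0.0021] | 0.002322731935582253
shift cm in current tool [-0.1894  0.3573  5.467 ] in target tool [-0.1937  0.3578  5.4668]
```

View pics/s_g1.png

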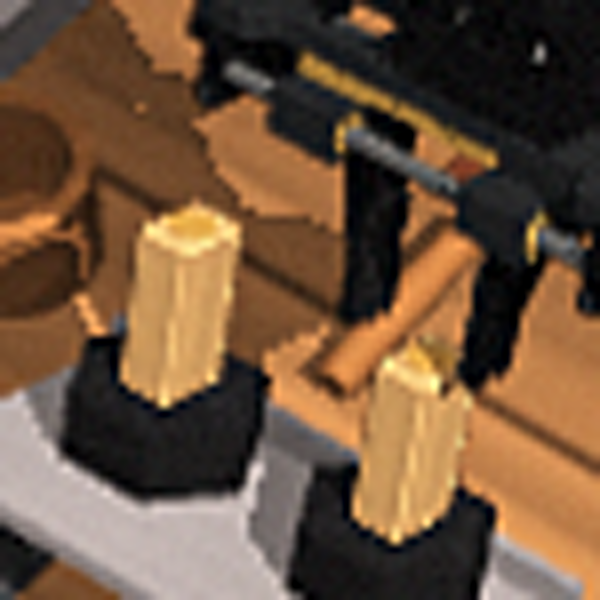

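View pics/t_g1.png

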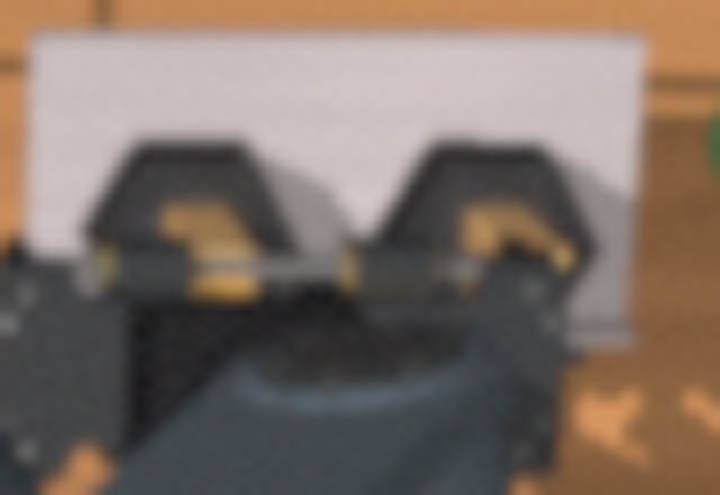

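Run:
```python
from h import *
t=Cam("top");s=Cam("scene")
p=np.array(read_state()["position"]);R=np.array(read_state()["tcp_rot"])
# finger outline points: gripping point & tips at +-21.7mm
pts=[p,p+R[:,0]*.0217,p-R[:,0]*.0217,p-R[:,2]*.07]
print(t.proj(pts),s.proj(pts))
s.crop(185,125,60,55,12,"s_g2.png",s.proj(pts));t.crop(325,175,80,55,9,"t_g2.png",t.proj(pts))
```

```text
[[350.7619 206.4029]
 [357.566  206.3958]
 [343.9526 206.4102]
 [354.085  212.1061]] [[217.8808 156.8548]
 [211.9548 153.5389]
 [223.8675 160.2048]
 [221.8347 135.7964]]
```

View pics/s_g2.png

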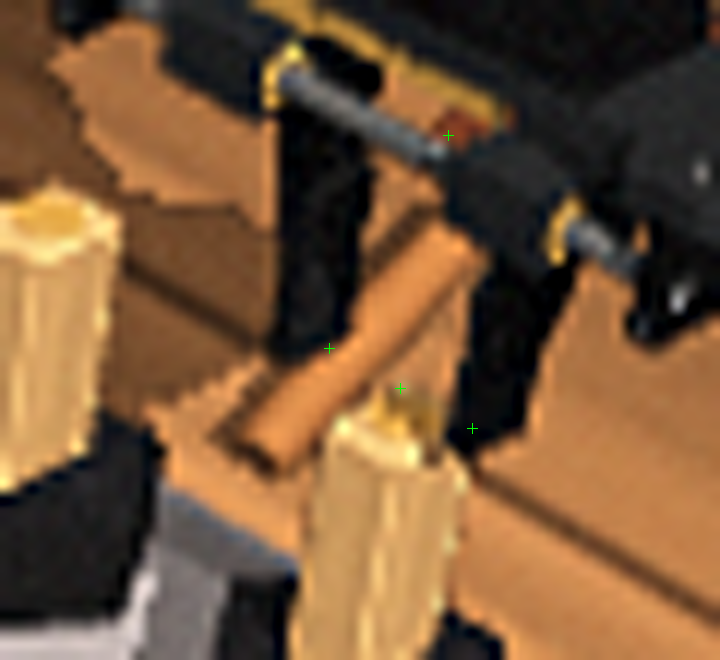

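View pics/t_g2.png

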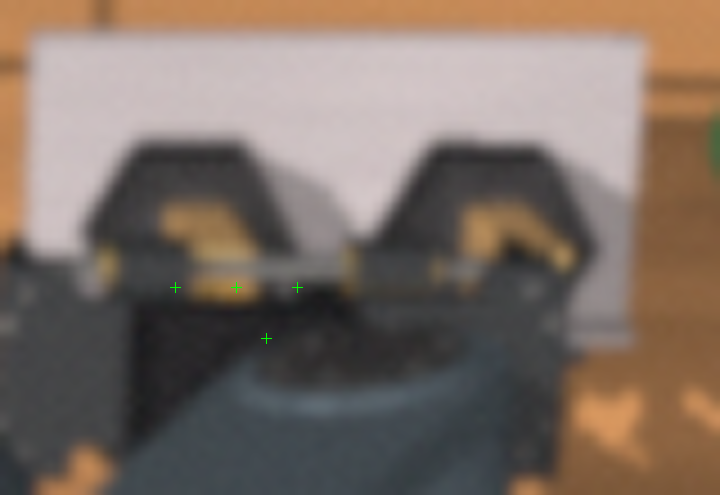

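```bash
python3 -m crank '[[[-0.1,0.3,0.5],[0,0,0]],[[0,0,1.5],[0,0,0]],[[0,0,1.5],[0,0,0]],[[0,0,1.5],[0,0,0]],[[0,0,0.4],[0,0,0]],[[0,0,0],[0,0,0]]]'
python3 -m crank '[[[0,0,0],[0,0,0]],[[0,0,0],[0,0,0]],[[0,0,0],[0,0,0]],[[0,0,0],[0,0,0]],[[0,0,0],[0,0,0]]]' 1
python3 - <<'E'
from h import *
go(PL-.044*a,Rrack)
E
```

```text
time_s: 3.6
position: [0.5229, -0.2352, 0.1076]
tcp_rot: [[0.025, -0.906, 0.422], [-1.0, -0.023, 0.012], [-0.001, -0.422, -0.907]]
force: [-0.1, -0.0, -0.4]
opening: 0.501
time_s: 4.1
position: [0.5231, -0.2355, 0.1085]
tcp_rot: [[0.025, -0.906, 0.423], [-1.0, -0.023, 0.01], [0.0, -0.423, -0.906]]
force: [-2.0, 0.5, 4.1]
opening: 0.27
t 4.1 pos [ 0.5231 -0.2355  0.1085] open 0.27026009944515345 F [-2.0315  0.5241  4.0827]
rot(tool) rad [-0.0006 -0.0001  0.0009] | 0.0010670759091420407
shift cm in current tool [-0.0933  0.0153  0.1465] in target tool [-0.0933  0.0153  0.1465]
```

```bash
python3 -m crank '[[[0,0,-0.3],[0,0,0]],[[0,0,-0.7],[0,0,0]],[[0,0,-1.5],[0,0,0]],[[0,0,-2],[0,0,0]],[[0,0,-2.5],[0,0,0]],[[0,0,-2.5],[0,0,0]],[[0,0,-2.5],[0,0,0]],[[0,0,-1.5],[0,0,0]],[[0,0,0],[0,0,0]]]'
python3 - <<'E'
from h import *
go([.5642,.222,.21],Rtray)
E
```

```text
time_s: 5.0
position: [0.4654, -0.237, 0.2319]
tcp_rot: [[0.025, -0.906, 0.423], [-1.0, -0.024, 0.009], [0.002, -0.423, -0.906]]
force: [-0.2, 0.1, -3.6]
opening: 0.273
t 5.0 pos [ 0.4654 -0.237   0.2319] open 0.27288757145565845 F [-0.1907  0.1378 -3.5965]
rot(tool) rad [-0.4367 -0.0253 -0.1037] | 0.449567657972913
shift cm in current tool [-45.6452  -9.1047   6.56  ] in target tool [-44.2196 -15.7881   2.1859]
```

```bash
python3 -m crank '[[[0,0,0],[-0.087,-0.005,-0.021]],[[0,0,0],[-0.087,-0.005,-0.021]],[[0,0,0],[-0.087,-0.005,-0.021]],[[0,0,0],[-0.087,-0.005,-0.021]],[[0,0,0],[-0.087,-0.005,-0.021]],[[0,0,0],[0,0,0]]]'
python3 -m crank '[[[-1.5,-0.5,0],[0,0,0]],[[-3.7,-1.3,0],[0,0,0]],[[-4,-1.4,0],[0,0,0]],[[-4,-1.4,0],[0,0,0]],[[-4,-1.4,0],[0,0,0]],[[-4,-1.4,0],[0,0,0]],[[-4,-1.4,0],[0,0,0]],[[-4,-1.4,0],[0,0,0]],[[-4,-1.4,0],[0,0,0]],[[-4,-1.4,0],[0,0,0]],[[-4,-1.4,0],[0,0,0]],[[-1.5,-0.7,0],[0,0,0]]]'
python3 -m crank '[[[-1,-0.4,1.5],[0,0,0]],[[0,0,2],[0,0,0]],[[0,0,0],[0,0,0]],[[0,0,0],[0,0,0]]]'
python3 - <<'E'
from h import *
go([.5642,.222,.21],Rtray)
t=Cam("top");s=Cam("scene")
s.crop(285,170,130,140,5,"s_p1.png");t.crop(165,130,110,110,7,"t_p1.png")
E
```

```text
time_s: 5.6
position: [0.468, -0.2365, 0.2291]
tcp_rot: [[0.134, -0.991, 0.001], [-0.991, -0.134, 0.002], [-0.002, -0.001, -1.0]]
force: [0.0, -0.3, -3.4]
opening: 0.275
time_s: 6.8
position: [0.5577, 0.2105, 0.2306]
tcp_rot: [[0.134, -0.991, -0.0], [-0.991, -0.134, 0.005], [-0.005, -0.0, -1.0]]
force: [-0.5, -0.4, -3.0]
opening: 0.273
time_s: 7.2
position: [0.5608, 0.2157, 0.1951]
tcp_rot: [[0.13, -0.991, -0.003], [-0.991, -0.13, 0.001], [-0.002, 0.002, -1.0]]
force: [1.3, 0.5, -3.8]
opening: 0.275
t 7.2 pos [0.5608 0.2157 0.1951] open 0.27506375499233787 F [ 1.2621  0.4816 -3.7672]
rot(tool) rad [ 0.0024  0.0017 -0.    ] | 0.0029502480138863733
shift cm in current tool [-0.5817 -0.4127 -1.4939] in target tool [-0.5791 -0.4163 -1.4939]
```

View pics/s_p1.png

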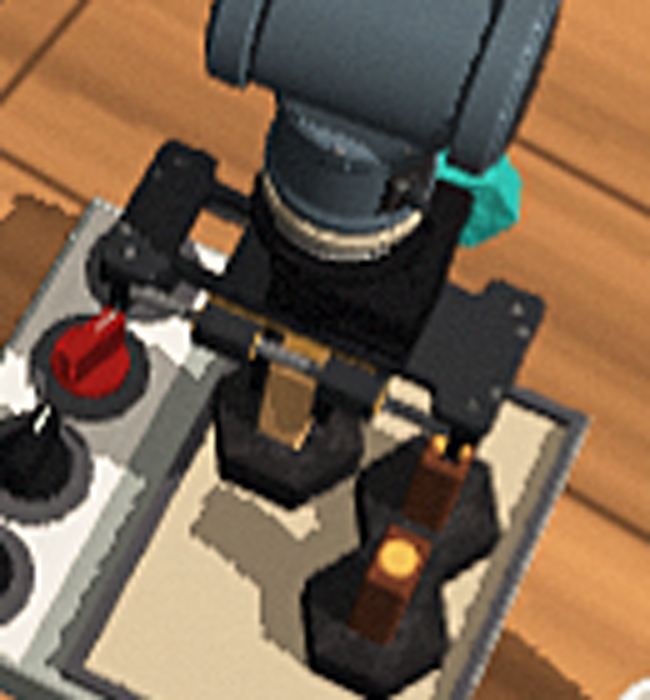

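View pics/t_p1.png

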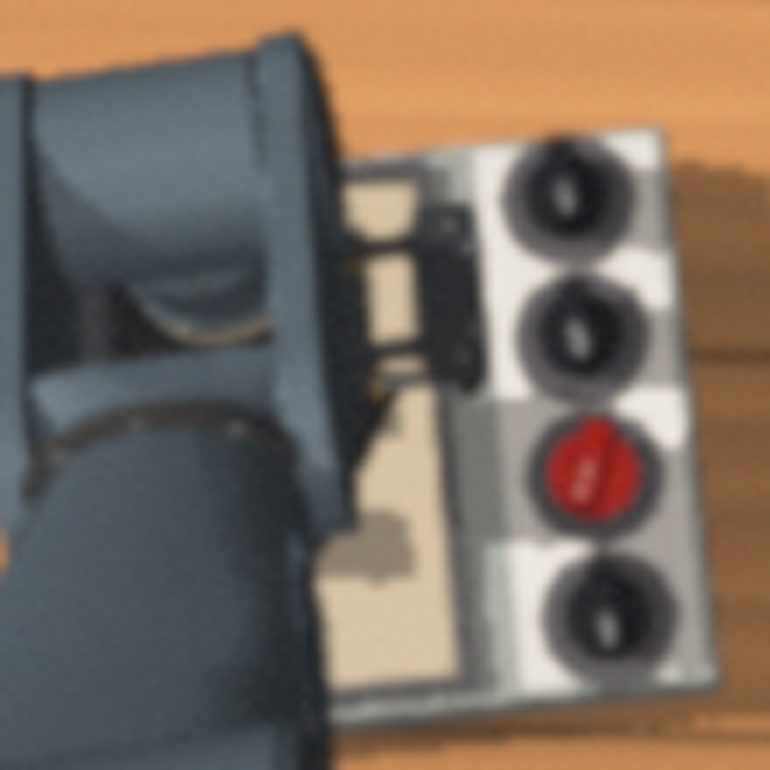

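```bash
python3 -m crank '[[[-0.3,-0.4,1.5],[0,0,0]],[[0,0,1.5],[0,0,0]],[[0,0,1.5],[0,0,0]],[[0,0,1.5],[0,0,0]],[[0,0,1],[0,0,0]],[[0,0,0.4],[0,0,0]],[[0,0,0],[0,0,0]],[[0,0,0],[0,0,0]]]'
python3 - <<'E'
from h import *
go([.5642,.222,.21],Rtray)
s=Cam("scene")
s.crop(315,220,90,95,8,"s_p2.png")
E
```

```text
time_s: 8.1
position: [0.5664, 0.2206, 0.1228]
tcp_rot: [[0.132, -0.991, 0.002], [-0.991, -0.132, 0.002], [-0.002, -0.003, -1.0]]
force: [-0.2, -0.2, -2.8]
opening: 0.275
t 8.1 pos [0.5664 0.2206 0.1228] open 0.27528519573343224 F [-0.1944 -0.1532 -2.7986]
rot(tool) rad [-0.0025  0.002   0.0014] | 0.0034623842338941412
shift cm in current tool [-0.1829  0.1772 -8.7162] in target tool [-0.1655  0.1992 -8.716 ]
```

View pics/s_p2.png

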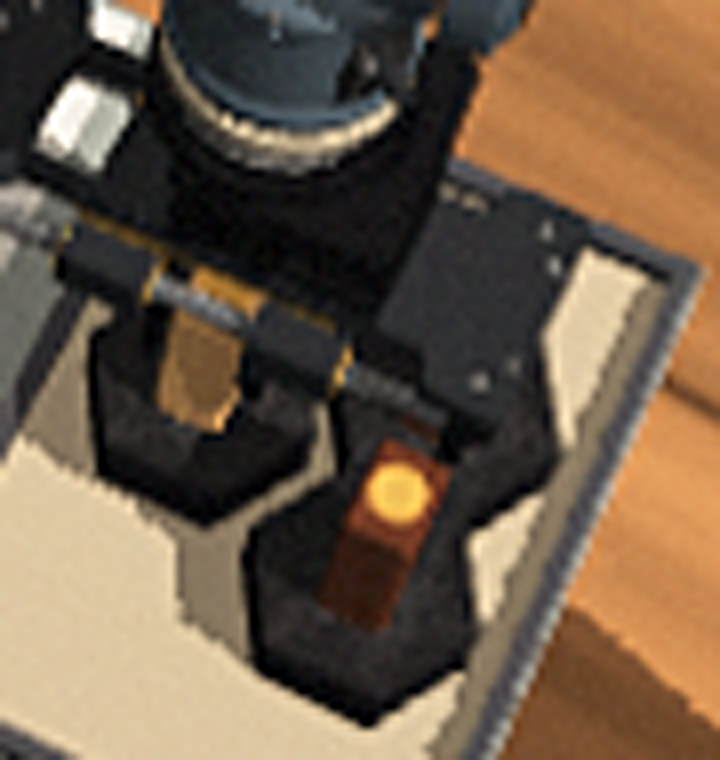

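```bash
cat >> h.py <<'E'
def hexpts(c,z,th,r=.070/np.sqrt(3)):
    an=th+np.pi/6+np.arange(6)*np.pi/3
    return np.c_[c[0]+r*np.cos(an),c[1]+r*np.sin(an),np.full(6,z)]
def overlay(c,box,k,name,hexes,gamma=.5):
    x0,y0,w,h=box
    a=cv2.resize(c.im[y0:y0+h,x0:x0+w],None,fx=k,fy=k,interpolation=cv2.INTER_CUBIC)
    a=(255*(a/255.)**gamma).astype(np.uint8)
    for H in hexes:
        q=((c.proj(H)+.5-[x0,y0])*k).astype(np.int32)
        cv2.polylines(a,[q.reshape(-1,1,2)],True,(0,255,0),1)
    cv2.imwrite("pics/"+name,a)
CR=np.array([.5897,.2986]);CL=np.array([.5197,.2894])
E
python3 - <<'E'
from h import *
s=Cam("scene");p=np.array(read_state()["position"])
hs=[]
for c in(CR,CL):hs+=[hexpts(c,.085,th),hexpts(c,.055,th)]
for z in(.0653,.0953):hs.append(hexpts(p,z,th))
overlay(s,(315,235,90,80),8,"s_p3.png",hs,.45)
E
```

```text
(no output)
```

View pics/s_p3.png

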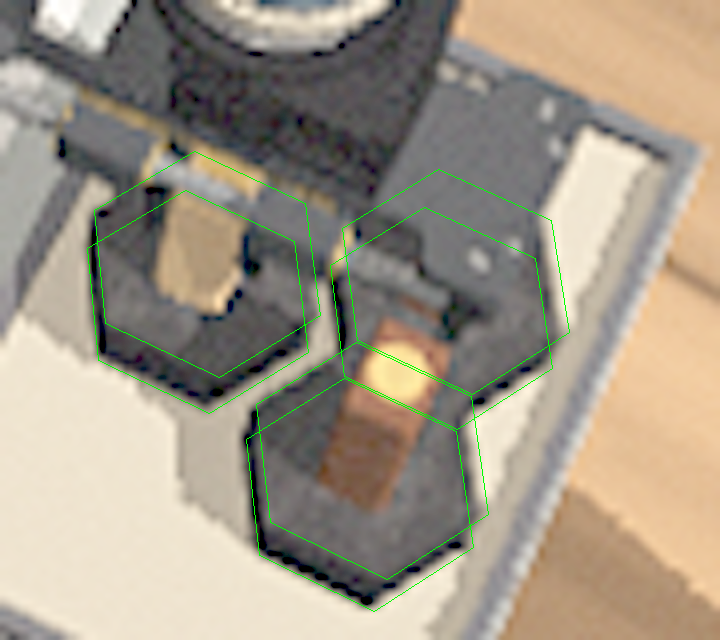

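```bash
python3 -m crank '[[[0,0.2,0.4],[0,0,0]],[[-0.4,0,0.25],[0,0,0]],[[-0.3,0,0],[0,0,0]],[[-0.2,0,0],[0,0,0]],[[0,0,0],[0,0,0]],[[0,0,0],[0,0,0]]]'
python3 - <<'E'
from h import *
go([.5626,.2339,.112],Rtray)
s=Cam("scene");p=np.array(read_state()["position"])
hs=[]
for c in(CR,CL):hs+=[hexpts(c,.085,th),hexpts(c,.055,th)]
for z in(-.0575,-.0275):hs.append(hexpts(p,p[2]+z,th))
overlay(s,(315,235,90,80),8,"s_p4.png",hs,.45)
E
```

```text
time_s: 8.8
position: [0.5627, 0.2294, 0.1159]
tcp_rot: [[0.132, -0.991, 0.001], [-0.991, -0.132, 0.002], [-0.002, -0.001, -1.0]]
force: [-0.8, -0.2, -3.7]
opening: 0.279
t 8.8 pos [0.5627 0.2294 0.1159] open 0.2788072517140319 F [-0.8474 -0.2385 -3.6764]
rot(tool) rad [-0.0014  0.0018  0.0018] | 0.002907604527577996
shift cm in current tool [-0.4503 -0.0535  0.3949] in target tool [-0.4511 -0.0532  0.394 ]
```

View pics/s_p4.png

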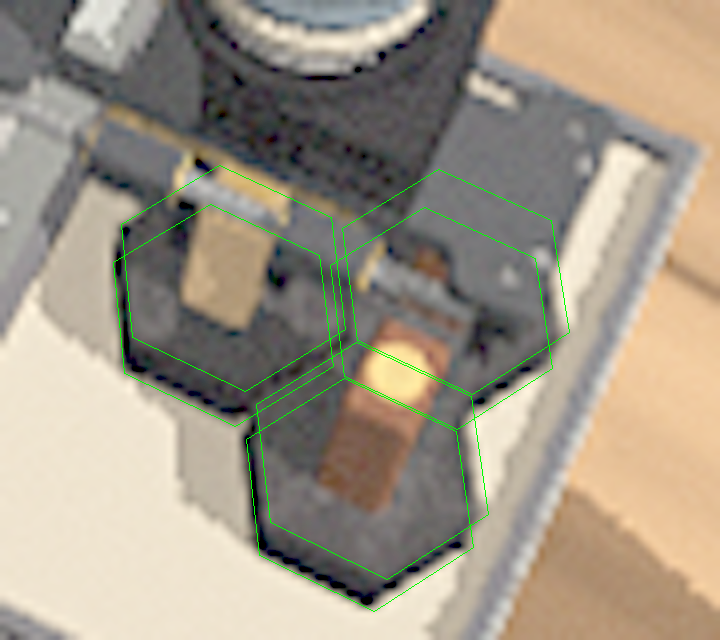

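```bash
python3 -m crank '[[[-0.1,-0.05,0],[0,0,0]],[[-0.1,0,0],[0,0,0]],[[-0.1,0,0],[0,0,0]],[[0,0,0],[0,0,0]],[[0,0,0],[0,0,0]]]'
python3 -m crank '[[[0,0,0.1],[0,0,0]],[[0,0,0],[0,0,0]]]'
python3 -m crank '[[[0,0,0.1],[0,0,0]],[[0,0,0],[0,0,0]]]'
python3 -m crank '[[[0,0,0.1],[0,0,0]],[[0,0,0],[0,0,0]]]'
```

```text
time_s: 9.35
position: [0.5626, 0.2322, 0.1158]
tcp_rot: [[0.132, -0.991, 0.001], [-0.991, -0.132, 0.002], [-0.002, -0.001, -1.0]]
force: [1.3, 0.0, -3.9]
opening: 0.272
time_s: 9.55
position: [0.5626, 0.2322, 0.1147]
tcp_rot: [[0.132, -0.991, 0.001], [-0.991, -0.132, 0.002], [-0.002, -0.001, -1.0]]
force: [0.4, -0.0, -4.0]
opening: 0.277
time_s: 9.75
position: [0.5626, 0.2322, 0.1137]
tcp_rot: [[0.132, -0.991, 0.001], [-0.991, -0.132, 0.002], [-0.002, -0.001, -1.0]]
force: [-1.1, 0.3, -3.2]
opening: 0.272
time_s: 9.95
position: [0.5626, 0.2322, 0.1127]
tcp_rot: [[0.132, -0.991, 0.001], [-0.991, -0.132, 0.002], [-0.002, -0.001, -1.0]]
force: [-0.3, -0.7, -4.0]
opening: 0.271
```

Still free; keep descending in millimetre steps.

```bash
python3 -m crank '[[[0,0,0.1],[0,0,0]],[[0,0,0],[0,0,0]]]'|grep -E "pos|for"
python3 -m crank '[[[0,0,0.1],[0,0,0]],[[0,0,0],[0,0,0]]]'|grep -E "pos|for"
python3 -m crank '[[[0,0,0.1],[0,0,0]],[[0,0,0],[0,0,0]]]'|grep -E "pos|for"
```

```text
position: [0.5626, 0.2322, 0.1117]
force: [-0.7, 0.3, -4.0]
position: [0.5626, 0.2322, 0.1107]
force: [0.6, 0.5, -3.5]
position: [0.5627, 0.2322, 0.1098]
force: [1.2, -0.0, -3.1]
```

```bash
python3 -m crank '[[[0,0,0.1],[0,0,0]],[[0,0,0],[0,0,0]]]'|grep -E "pos|for"
python3 -m crank '[[[0,0,0.1],[0,0,0]],[[0,0,0],[0,0,0]]]'|grep -E "pos|for"
python3 - <<'E'
from h import *
go([.5626,.2339,.112],Rtray)
s=Cam("scene");p=np.array(read_state()["position"])
hs=[]
for c in(CR,CL):hs+=[hexpts(c,.085,th),hexpts(c,.055,th)]
for z in(-.0545,-.0245):hs.append(hexpts(p,p[2]+z,th))
overlay(s,(315,235,90,80),8,"s_p5.png",hs,.45)
E
```

```text
position: [0.5628, 0.2323, 0.1097]
force: [-1.6, 0.8, 3.2]
position: [0.5628, 0.2324, 0.1097]
force: [-2.9, 0.5, 9.4]
t 10.95 pos [0.5628 0.2324 0.1097] open 0.2732364064148054 F [-2.8558  0.4891  9.3869]
rot(tool) rad [-0.0019  0.0017  0.0018] | 0.0031204199810581108
shift cm in current tool [-0.1538 -0.0021 -0.2313] in target tool [-0.1534 -0.0014 -0.2315]
```

View pics/s_p5.png

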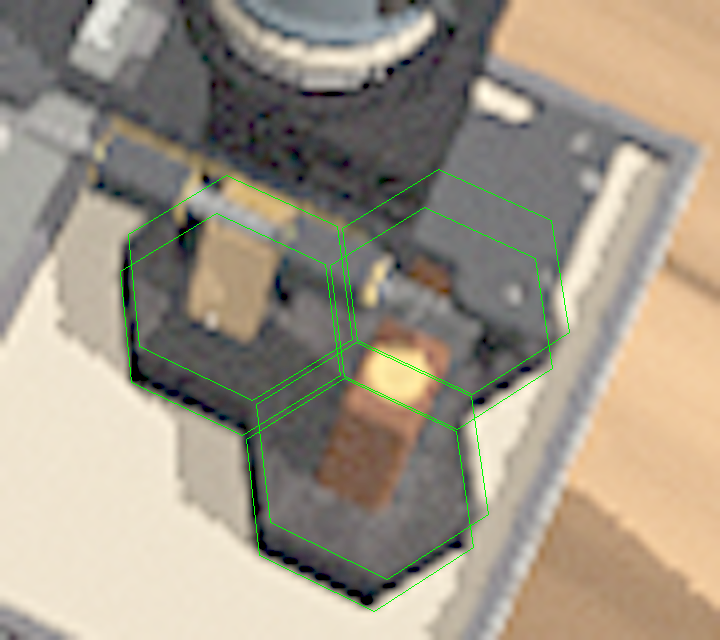

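```bash
python3 -m crank '[[[0,0,-0.1],[0,0,0]],[[0,0,0],[0,0,0]]]'|grep -E "pos|for"
python3 -m crank '[[[-0.05,0,0],[0,0,0]],[[0,0,0],[0,0,0]]]'|grep -E "pos|for"
python3 -m crank '[[[-0.05,0,0],[0,0,0]],[[0,0,0],[0,0,0]]]'|grep -E "pos|for"
python3 -m crank '[[[0,0,0],[0,0,0]]]'|grep -E "pos|for"
```

```text
position: [0.5628, 0.2323, 0.1098]
force: [-1.8, 0.0, 6.1]
position: [0.5628, 0.2324, 0.1097]
force: [-3.2, -1.3, 7.5]
position: [0.5628, 0.2324, 0.1097]
force: [-2.4, -2.5, 6.4]
position: [0.5628, 0.2324, 0.1097]
force: [-2.1, -2.5, 7.4]
```

```bash
python3 -m crank '[[[0,0,-0.08],[0,0,0]],[[0,0,0],[0,0,0]]]'|grep -E "pos|for"
python3 -m crank '[[[0,0,0],[0,0,0]],[[0,0,0],[0,0,0]]]'|grep -E "pos|for"
```

```text
position: [0.5628, 0.2328, 0.1097]
force: [-1.1, -1.7, 3.0]
position: [0.5628, 0.2327, 0.1097]
force: [-0.7, -3.3, 2.6]
```

```bash
python3 -m crank '[[[0,0,-0.06],[0,0,0]],[[0,0,0],[0,0,0]]]'|grep -E "pos|for"
python3 -m crank '[[[0,0,0],[0,0,0]],[[0,0,0],[0,0,0]]]'|grep -E "pos|for"
python3 -m crank '[[[-0.05,0,0],[0,0,0]],[[0,0,0],[0,0,0]]]'|grep -E "pos|for"
```

```text
position: [0.5627, 0.2332, 0.1098]
force: [1.0, -2.3, -1.8]
position: [0.5626, 0.2332, 0.1098]
force: [0.0, -3.2, -3.8]
position: [0.5622, 0.2338, 0.1099]
force: [0.4, -1.8, -4.9]
```

```bash
python3 -m crank '[[[0,0,0.05],[0,0,0]],[[0,0,0],[0,0,0]]]'|grep -E "pos|for"
python3 -m crank '[[[0,0,0],[0,0,0]],[[0,0,0],[0,0,0]],[[0,0,0],[0,0,0]],[[0,0,0],[0,0,0]]]' 0.1
python3 -m crank '[[[0,0,-0.5],[0,0,0]],[[0,0,-1],[0,0,0]],[[0,0,-2],[0,0,0]],[[0,0,-3],[0,0,0]],[[0,0,-3],[0,0,0]],[[0,0,-3],[0,0,0]]]'
python3 - <<'E'
from h import *
s=Cam("scene");p=np.array([.5622,.2338,.1097])
hs=[]
for c in(CR,CL):hs+=[hexpts(c,.085,th),hexpts(c,.055,th)]
for z in(.055,.085):hs.append(hexpts(p,z,th))
overlay(s,(315,235,90,80),8,"s_p6.png",hs,.45)
go(PR+.1*a,Rrack)
E
```

```text
position: [0.5622, 0.2338, 0.1098]
force: [0.9, -2.5, -2.7]
time_s: 13.3
position: [0.5627, 0.2341, 0.1101]
tcp_rot: [[0.132, -0.991, 0.002], [-0.991, -0.132, 0.003], [-0.002, -0.002, -1.0]]
force: [-0.1, 0.4, -0.1]
opening: 0.442
time_s: 13.9
position: [0.5624, 0.2335, 0.2369]
tcp_rot: [[0.132, -0.991, 0.002], [-0.991, -0.132, 0.002], [-0.002, -0.002, -1.0]]
force: [0.2, -0.4, -0.4]
opening: 0.457
t 13.95 pos [0.5656 0.2344 0.2427] open 0.44376755161618925 F [1.8392 1.0459 3.3277]
rot(tool) rad [0.4233 0.0272 0.1056] | 0.4371267552908494
shift cm in current tool [56.3973 17.7017  0.1088] in target tool [57.9769 10.6421 -4.4083]
```

View pics/s_p6.png

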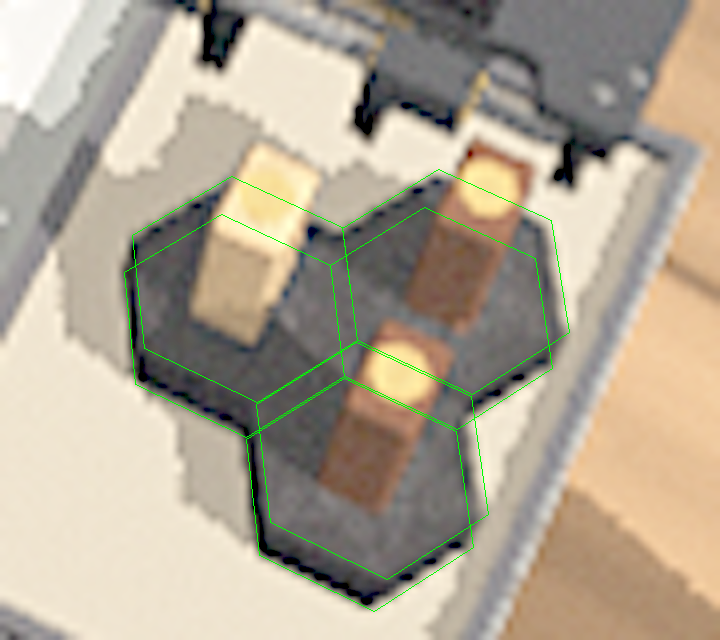

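```bash
python3 -m crank '[[[2.5,0.7,0],[0,0,0]],[[4.2,1.3,0],[0,0,0]],[[4.6,1.5,0],[0,0,0]],[[4.6,1.5,0],[0,0,0]],[[4.6,1.5,0],[0,0,0]],[[4.6,1.5,0],[0,0,0]],[[4.6,1.5,0],[0,0,0]],[[4.6,1.5,0],[0,0,0]],[[4.6,1.5,0],[0,0,0]],[[4.6,1.5,0],[0,0,0]],[[4.6,1.3,0],[0,0,0]],[[4.2,1.2,0],[0,0,0]]]' 0
python3 -m crank '[[[3.3,0.7,0],[0,0,0]],[[0.9,0.2,0],[0,0,0]],[[0,0,0],[0.085,0.0054,0.021]],[[0,0,0],[0.085,0.0054,0.021]],[[0,0,0],[0.085,0.0054,0.021]],[[0,0,0],[0.085,0.0054,0.021]],[[0,0,0],[0.085,0.0054,0.021]],[[0,0,0],[0,0,0]]]'
python3 - <<'E'
from h import *
go(PR-.044*a,Rrack)
E
```

```text
time_s: 15.15
position: [0.4674, -0.3092, 0.2346]
tcp_rot: [[0.131, -0.991, 0.002], [-0.991, -0.131, 0.001], [-0.0, -0.002, -1.0]]
force: [0.4, -0.9, 0.9]
opening: 0.499
time_s: 15.95
position: [0.4627, -0.3475, 0.233]
tcp_rot: [[0.023, -0.911, 0.413], [-1.0, -0.021, 0.011], [-0.001, -0.413, -0.911]]
force: [-0.0, 0.4, 0.2]
opening: 0.501
t 15.95 pos [ 0.4627 -0.3475  0.233 ] open 0.5011008826493797 F [-0.0433  0.3608  0.2075]
rot(tool) rad [ 0.011   0.0009 -0.0016] | 0.011112038239436064
shift cm in current tool [ 0.0692 -0.5315 14.0591] in target tool [ 0.058  -0.3773 14.0641]
```

```bash
python3 -m crank '[[[0.05,-0.38,1],[0.011,0,0]],[[0,0,2],[0,0,0]],[[0,0,2],[0,0,0]],[[0,0,2],[0,0,0]],[[0,0,0],[0,0,0]]]'
python3 - <<'E'
from h import *
go(PR-.044*a,Rrack)
s=Cam("scene")
p=np.array(read_state()["position"]);R=np.array(read_state()["tcp_rot"])
pts=[p,p+R[:,0]*.0217,p-R[:,0]*.0217,p-R[:,2]*.07]
s.crop(155,110,60,55,12,"s_g3.png",s.proj(pts))
E
```

```text
time_s: 16.45
position: [0.4987, -0.3477, 0.1693]
tcp_rot: [[0.028, -0.906, 0.421], [-1.0, -0.025, 0.013], [-0.001, -0.422, -0.907]]
force: [-1.3, 0.6, -0.8]
opening: 0.496
t 16.45 pos [ 0.4987 -0.3477  0.1693] open 0.4955643375010673 F [-1.3066  0.5723 -0.8486]
rot(tool) rad [0.0012 0.0025 0.0027] | 0.003863763975202864
shift cm in current tool [-0.0307  0.1838  6.7725] in target tool [-0.047   0.1918  6.7722]
```

View pics/s_g3.png

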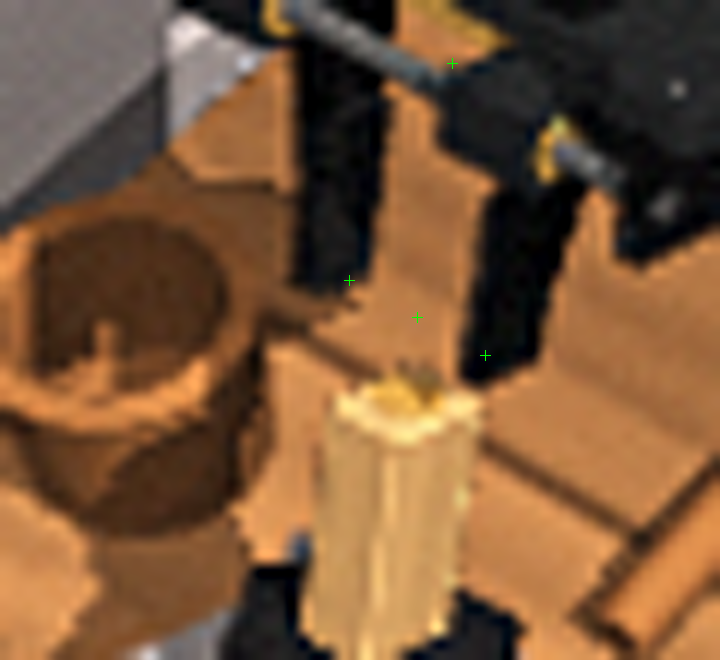

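Centred the same way as for the first stamp (tips either side of the grip at crop (350,280) and (485,355)). Going down to grip.

```bash
python3 -m crank '[[[0,0.18,0.7],[0,0,0]],[[0,0,1.5],[0,0,0]],[[0,0,1.5],[0,0,0]],[[0,0,1.5],[0,0,0]],[[0,0,1.2],[0,0,0]],[[0,0,0.3],[0,0,0]],[[0,0,0],[0,0,0]]]'
python3 -m crank '[[[0,0,0],[0,0,0]],[[0,0,0],[0,0,0]],[[0,0,0],[0,0,0]],[[0,0,0],[0,0,0]],[[0,0,0],[0,0,0]]]' 1
python3 -m crank '[[[0,0,-0.3],[0,0,0]],[[0,0,-0.7],[0,0,0]],[[0,0,-1.5],[0,0,0]],[[0,0,-2],[0,0,0]],[[0,0,-2.5],[0,0,0]],[[0,0,-2.5],[0,0,0]],[[0,0,-2.5],[0,0,0]],[[0,0,-1.5],[0,0,0]],[[0,0,0],[0,0,0]]]'
python3 - <<'E'
from h import *
N=np.array([.5624,.234]);T=N+.07*xt[:2];D=T+.012*(.866*xt-.5*yt)[:2];print(T,D)
go([*D,.21],Rtray)
E
```

```text
time_s: 17.2
position: [0.5243, -0.3484, 0.1092]
tcp_rot: [[0.025, -0.906, 0.423], [-1.0, -0.023, 0.01], [0.001, -0.423, -0.906]]
force: [-0.0, 0.2, -0.8]
opening: 0.496
time_s: 17.7
position: [0.5242, -0.3486, 0.1106]
tcp_rot: [[0.025, -0.905, 0.424], [-1.0, -0.023, 0.009], [0.002, -0.424, -0.906]]
force: [-1.5, 1.7, 2.9]
opening: 0.271
time_s: 18.6
position: [0.4662, -0.351, 0.2352]
tcp_rot: [[0.024, -0.905, 0.425], [-1.0, -0.024, 0.004], [0.007, -0.425, -0.905]]
force: [1.0, -0.1, -2.7]
opening: 0.271
[0.6318 0.2431] [0.6429 0.2385]
t 18.6 pos [ 0.4662 -0.351   0.2352] open 0.27064822221301155 F [ 0.9873 -0.0721 -2.7364]
rot(tool) rad [-0.4381 -0.0301 -0.1038] | 0.45120290330504254
shift cm in current tool [-58.5311 -16.3575  10.0222] in target tool [-56.1436 -25.2081   2.5181]
```

```bash
python3 -m crank '[[[0,0,0],[-0.0876,-0.006,-0.0208]],[[0,0,0],[-0.0876,-0.006,-0.0208]],[[0,0,0],[-0.0876,-0.006,-0.0208]],[[0,0,0],[-0.0876,-0.006,-0.0208]],[[0,0,0],[-0.0876,-0.006,-0.0208]],[[0,0,0],[0,0,0]]]'
python3 -m crank '[[[-1.8,-0.8,0],[0,0,0]],[[-3.6,-1.6,0],[0,0,0]],[[-4.2,-1.9,0],[0,0,0]],[[-4.2,-1.9,0],[0,0,0]],[[-4.2,-1.9,0],[0,0,0]],[[-4.2,-1.9,0],[0,0,0]],[[-4.2,-1.9,0],[0,0,0]],[[-4.2,-1.9,0],[0,0,0]],[[-4.2,-1.9,0],[0,0,0]],[[-4.2,-1.9,0],[0,0,0]],[[-4.2,-1.9,0],[0,0,0]],[[-4.2,-1.9,0],[0,0,0]]]'
python3 -m crank '[[[-3.5,-1.5,0],[0,0,0]],[[-2.5,-1.1,0],[0,0,0]],[[-1,-0.4,0],[0,0,0]],[[0,0,0],[0,0,0]],[[0,0,0],[0,0,0]]]'
python3 - <<'E'
from h import *
go([.6429,.2385,.21],Rtray)
E
```

```text
time_s: 19.2
position: [0.4688, -0.3496, 0.2317]
tcp_rot: [[0.134, -0.991, -0.001], [-0.991, -0.134, 0.004], [-0.004, 0.001, -1.0]]
force: [-0.3, -0.7, -2.1]
opening: 0.272
time_s: 20.4
position: [0.6152, 0.1502, 0.234]
tcp_rot: [[0.131, -0.991, -0.003], [-0.991, -0.131, 0.006], [-0.006, 0.002, -1.0]]
force: [1.0, -0.6, -3.0]
opening: 0.272
time_s: 20.9
position: [0.6362, 0.2202, 0.2343]
tcp_rot: [[0.131, -0.991, -0.003], [-0.991, -0.131, 0.004], [-0.004, 0.003, -1.0]]
force: [-0.7, -0.2, -2.8]
opening: 0.274
t 20.9 pos [0.6362 0.2202 0.2343] open 0.2735898928613248 F [-0.6579 -0.2077 -2.765 ]
rot(tool) rad [0.0026 0.004  0.0004] | 0.004762804417009721
shift cm in current tool [-1.7182 -0.9062  2.4358] in target tool [-1.7282 -0.8991  2.4313]
```

```bash
python3 -m crank '[[[-0.9,-0.5,1],[0,0.004,0]],[[-0.8,-0.4,1.5],[0,0,0]],[[0,0,2],[0,0,0]],[[0,0,2],[0,0,0]],[[0,0,2],[0,0,0]],[[0,0,1.5],[0,0,0]],[[0,0,1],[0,0,0]],[[0,0,0.4],[0,0,0]],[[0,0,0],[0,0,0]],[[0,0,0],[0,0,0]]]'
python3 - <<'E'
from h import *
go([.6318,.2431,.11],Rtray)
s=Cam("scene");p=np.array(read_state()["position"])
hs=[]
for c in(CR,CL,[.5624,.234]):hs+=[hexpts(c,.085,th),hexpts(c,.055,th)]
for z in(-.0545,-.0245):hs.append(hexpts(p,p[2]+z,th))
overlay(s,(305,235,95,80),8,"s_q1.png",hs,.45)
E
```

```text
time_s: 21.9
position: [0.6447, 0.2397, 0.1216]
tcp_rot: [[0.132, -0.991, 0.001], [-0.991, -0.132, 0.001], [-0.001, -0.001, -1.0]]
force: [-0.7, 0.6, -1.7]
opening: 0.275
t 21.9 pos [0.6447 0.2397 0.1216] open 0.2752126178815068 F [-0.6866  0.6479 -1.724 ]
rot(tool) rad [-0.0011  0.0006  0.001 ] | 0.0016292790778653775
shift cm in current tool [-0.5092  1.233   1.16  ] in target tool [-0.5086  1.2322  1.161 ]
```

View pics/s_q1.png

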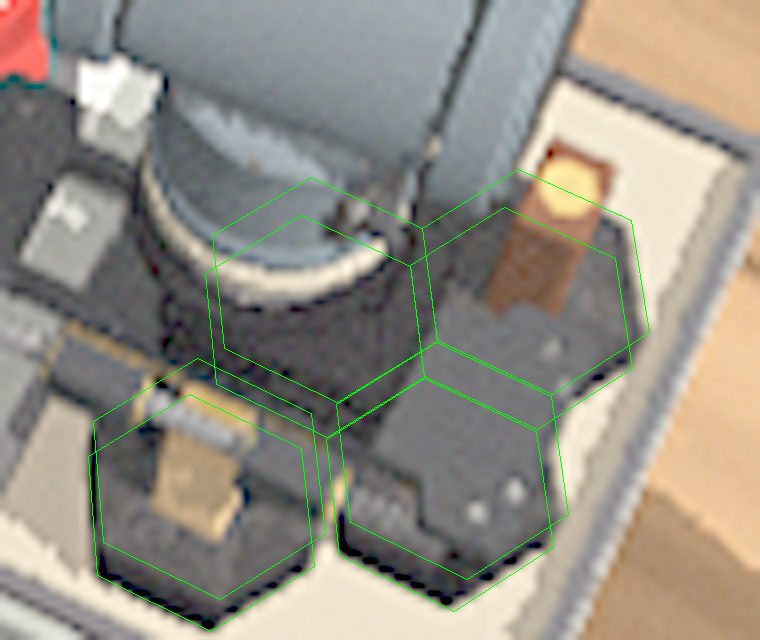

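```bash
python3 -m crank '[[[-0.15,0.3,0.3],[0,0,0]],[[-0.15,0.3,0.3],[0,0,0]],[[-0.1,0.3,0.1],[0,0,0]],[[-0.04,0.2,0],[0,0,0]],[[0,0,0],[0,0,0]],[[0,0,0],[0,0,0]],[[0,0,0],[0,0,0]]]'
python3 -m crank '[[[0,0,0.1],[0,0,0]],[[0,0,0],[0,0,0]]]'|grep -E "pos|for"
python3 -m crank '[[[0,0,0.1],[0,0,0]],[[0,0,0],[0,0,0]]]'|grep -E "pos|for"
```

```text
time_s: 22.65
position: [0.6325, 0.2425, 0.1139]
tcp_rot: [[0.131, -0.991, -0.001], [-0.991, -0.131, 0.001], [-0.001, 0.001, -1.0]]
force: [-0.3, 0.4, -1.6]
opening: 0.274
position: [0.6323, 0.2424, 0.1126]
force: [0.1, -0.3, -2.6]
position: [0.6325, 0.2425, 0.1123]
force: [-1.6, -0.2, 0.9]
```

```bash
python3 -m crank '[[[0,0,-0.06],[0,0,0]],[[0,0,0],[0,0,0]]]'|grep -E "pos|for"
python3 -m crank '[[[-0.03,0.05,0],[0,0,0]],[[0,0,0],[0,0,0]]]'|grep -E "pos|for"
python3 -m crank '[[[-0.03,0.05,0],[0,0,0]],[[0,0,0],[0,0,0]]]'|grep -E "pos|for"
python3 - <<'E'
from h import *
go([.6318,.2431,.11],Rtray)
s=Cam("scene");p=np.array(read_state()["position"])
hs=[]
for c in(CR,CL,[.5624,.234]):hs+=[hexpts(c,.085,th),hexpts(c,.055,th)]
for z in(-.0567,-.0267):hs.append(hexpts(p,p[2]+z,th))
overlay(s,(305,235,95,80),8,"s_q2.png",hs,.45)
E
```

```text
position: [0.6325, 0.2425, 0.1123]
force: [-0.9, 0.4, -1.7]
position: [0.6322, 0.2426, 0.1123]
force: [0.5, -1.0, -1.8]
position: [0.6317, 0.2428, 0.1123]
force: [1.4, -0.1, -2.7]
t 23.65 pos [0.6317 0.2428 0.1123] open 0.2754313716187897 F [ 1.3652 -0.1499 -2.7421]
rot(tool) rad [0.0001 0.0003 0.001 ] | 0.0010466263387712948
shift cm in current tool [-0.0314 -0.0128  0.2322] in target tool [-0.0314 -0.0128  0.2322]
```

View pics/s_q2.png

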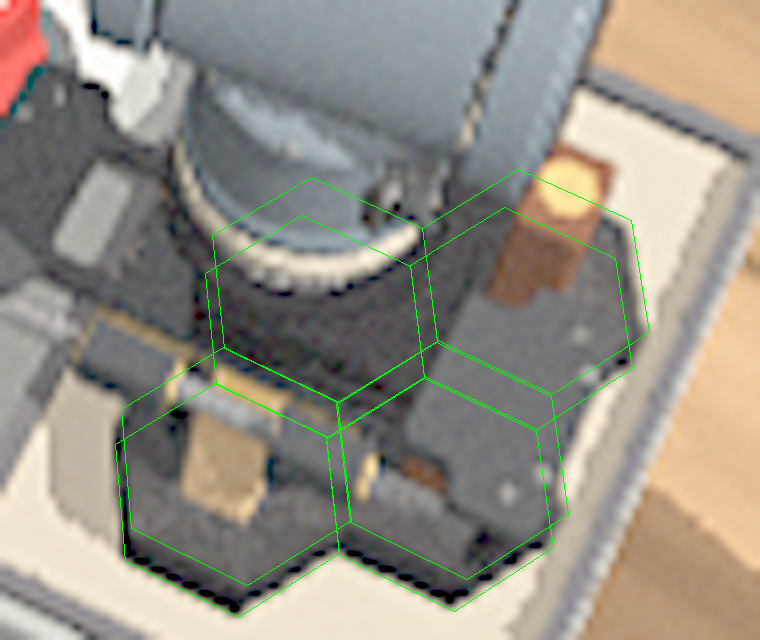

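```bash
python3 -m crank '[[[-0.05,0,0],[0,0,0]],[[0,0,0],[0,0,0]]]'|grep -E "pos|for"
python3 -m crank '[[[0,0,0.04],[0,0,0]],[[0,0,0],[0,0,0]]]'|grep -E "pos|for"
python3 -m crank '[[[0,0,0],[0,0,0]],[[0,0,0],[0,0,0]],[[0,0,0],[0,0,0]],[[0,0,0],[0,0,0]]]' 0.1
python3 -m crank '[[[0,0,-0.5],[0,0,0]],[[0,0,-1],[0,0,0]],[[0,0,-2],[0,0,0]],[[0,0,-3],[0,0,0]],[[0,0,-3],[0,0,0]],[[0,0,-3],[0,0,0]]]'
python3 -m crank '[[[3,0,0],[0,0,0]],[[4,0,0],[0,0,0]],[[4,0,0],[0,0,0]],[[3,0,0],[0,0,0]],[[0,0,0],[0,0,0]]]'
python3 - <<'E'
from h import *
s=Cam("scene");t=Cam("top")
hs=[]
for c in(CR,CL,[.5624,.234],[.6318,.2431]):hs+=[hexpts(c,.085,th),hexpts(c,.055,th)]
overlay(s,(305,235,95,80),8,"s_q3.png",hs,.45)
overlay(t,(160,130,120,110),7,"t_q3.png",[],.45)
bs=blobs(s,(10,80,185),(30,255,255),(325,240,70,55));print(bs)
print(read_state()["position"],read_state()["time_s"])
E
```

```text
position: [0.6315, 0.2431, 0.1124]
force: [0.9, -2.3, -2.2]
position: [0.6315, 0.2431, 0.1122]
force: [1.5, -1.8, -0.9]
time_s: 24.5
position: [0.6311, 0.2437, 0.112]
tcp_rot: [[0.132, -0.991, -0.001], [-0.991, -0.132, 0.001], [-0.001, 0.001, -1.0]]
force: [-0.1, 0.1, 0.2]
opening: 0.438
time_s: 25.1
position: [0.6315, 0.2434, 0.2392]
tcp_rot: [[0.132, -0.991, 0.0], [-0.991, -0.132, 0.001], [-0.001, -0.0, -1.0]]
force: [-0.5, 0.7, -0.3]
opening: 0.452
time_s: 25.6
position: [0.6509, 0.1003, 0.2381]
tcp_rot: [[0.127, -0.992, 0.001], [-0.992, -0.127, -0.001], [0.001, -0.001, -1.0]]
force: [-0.6, 0.1, 0.8]
opening: 0.449
[(np.float64(336.64433844877647), np.float64(283.8245886907231), np.float64(133.94444444444443)), (np.float64(348.21798330815164), np.float64(260.5643751349018), np.float64(128.69444444444443)), (np.float64(364.87093559890917), np.float64(281.0458883994126), np.float64(44.138888888888886)), (np.float64(375.58621285418104), np.float64(258.0476272748215), np.float64(40.19444444444444)), (np.float64(387.86724179247545), np.float64(242.28762281332374), np.float64(77.27777777777779)), (np.float64(391.3163473478801), np.float64(287.2060049671811), np.float64(104.3888888888889))]
[0.65   0.1041 0.2378] 25.7
```

View pics/s_q3.png

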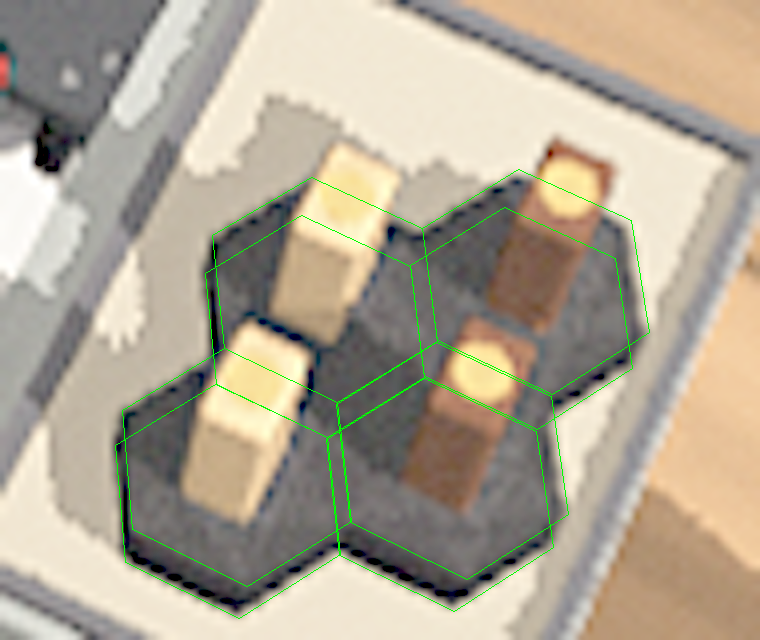

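View pics/t_q3.png

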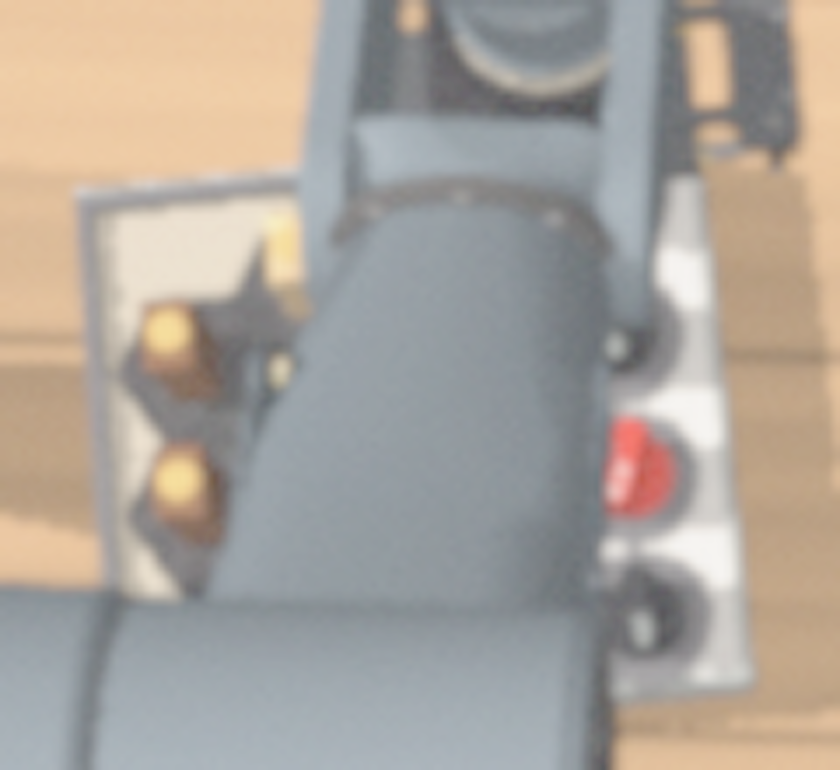

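Run:
```python
from h import *
t=Cam("top");s=Cam("scene");print(t.c,s.c)
t.im=cv2.imread("pics/top0.png");s.im=cv2.imread("pics/scene0.png")
# grid of predicted knob points z=.099
tc=(CR+CL)/2-.037*yt[:2];print("tray c",tc)
k=[tc-.162*yt[:2]+xt[:2]*d for d in(-.105,-.035,.035,.105)];print(k)
P=[[*q,.099] for q in k]
t.crop(228,140,50,90,8,"t_k.png",t.proj(P));s.crop(262,205,70,95,8,"s_k.png",s.proj(P))
```

```text
[ 0.2197 -0.0192  1.6274] [1.0727 0.3939 1.2228]
tray c [0.5595 0.2573]
[array([0.4766, 0.083 ]), array([0.546 , 0.0921]), array([0.6154, 0.1013]), array([0.6848, 0.1104])]
```

View pics/t_k.png

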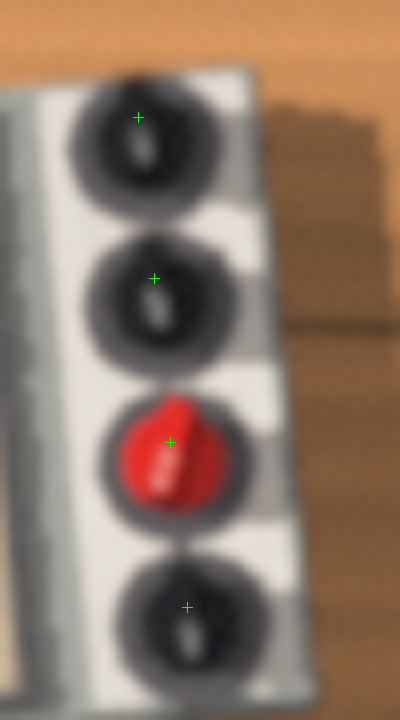

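View pics/s_k.png

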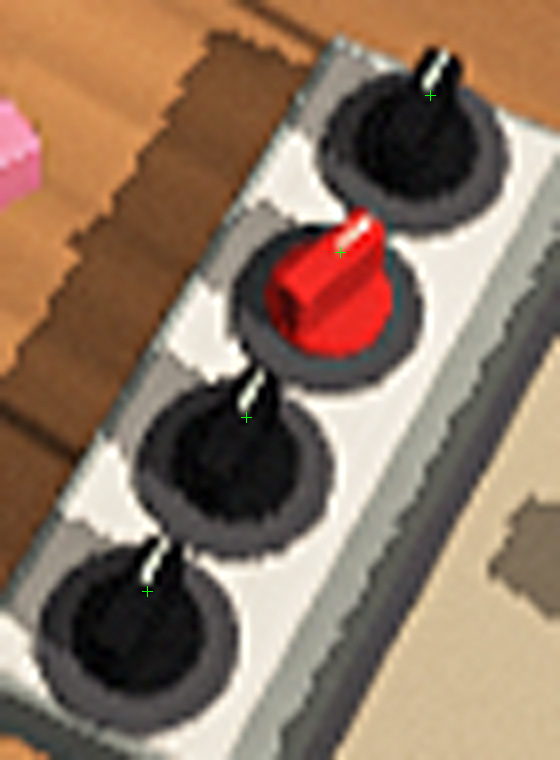

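Run:
```python
from h import *
t=Cam("top");s=Cam("scene")
ts=np.array([(178,400),(159,493)])/8+[228,140]-.5
ss=np.array([(286,294),(367,215)])/8+[262,205]-.5
for c,p in((t,ts),(s,ss)):
    q=c.onz(p,.099);d=q[1]-q[0]
    print(q,q.mean(0),np.linalg.norm(d),"pointer dir deg",np.degrees(np.arctan2(d[1],d[0])))
print(tri(t,ts.mean(0),s,ss.mean(0)))
go([.54,.092,.2],Rtray)
```

```text
[[0.5639 0.0897 0.099 ]
 [0.5244 0.0962 0.099 ]] [0.5441 0.093  0.099 ] 0.0400292700869929 pointer dir deg 170.65997509693383
[[0.5698 0.0859 0.099 ]
 [0.5287 0.0914 0.099 ]] [0.5493 0.0887 0.099 ] 0.04143860260511649 pointer dir deg 172.48498293290436
(array([0.5463, 0.0905, 0.0953]), np.float64(0.006264982782202077))
t 25.9 pos [0.6496 0.106  0.2371] open 0.44664926003966543 F [-0.6384 -0.3555  0.1835]
rot(tool) rad [0.0006 0.0008 0.0028] | 0.0030037017101925676
shift cm in current tool [-0.0696 11.0432  3.7212] in target tool [-0.0416 11.0456  3.7145]
```

```bash
python3 -m crank '[[[0,0,0],[0,0,-0.143]],[[0,0,0],[0,0,-0.143]],[[0,0,0],[0,0,-0.143]],[[0,0,0],[0,0,-0.143]],[[0,0,0],[0,0,-0.143]],[[0,0,0],[0,0,-0.143]],[[0,0,0],[0,0,-0.143]],[[0,0,0],[0,0,-0.143]],[[0,0,0],[0,0,-0.143]],[[0,0,0],[0,0,-0.143]],[[0,0,0],[0,0,0]]]' 0
python3 -m crank '[[[0,0,0],[0,0,-0.143]],[[0,0,0],[0,0,-0.143]],[[0,0,0],[0,0,-0.143]],[[0,0,0],[0,0,-0.143]],[[0,0,0],[0,0,-0.143]],[[0,0,0],[0,0,-0.143]],[[0,0,0],[0,0,-0.143]],[[0,0,0],[0,0,-0.143]],[[0,0,0],[0,0,-0.143]],[[0,0,0],[0,0,-0.143]],[[0,0,0],[0,0,0]]]'
python3 - <<'E'
from h import *
b=np.radians(81.5)
go([.546,.0915,.15],toolR([0,0,-1],[np.cos(b),np.sin(b),0]))
E
```

```text
time_s: 27.0
position: [0.6496, 0.1059, 0.2369]
tcp_rot: [[1.0, -0.007, -0.001], [-0.007, -1.0, 0.001], [-0.001, -0.001, -1.0]]
force: [1.1, -0.1, 0.5]
opening: 0.499
time_s: 28.1
position: [0.6497, 0.1054, 0.2369]
tcp_rot: [[0.151, 0.989, -0.001], [0.989, -0.151, 0.001], [0.0, -0.001, -1.0]]
force: [-0.6, -0.1, -0.1]
opening: 0.501
t 28.1 pos [0.6497 0.1054 0.2369] open 0.5008384425645389 F [-0.5554 -0.0973 -0.1348]
rot(tool) rad [-0.0009 -0.0004 -0.0032] | 0.0033478938643791874
shift cm in current tool [ -2.9388 -10.037    8.7013] in target tool [ -2.903  -10.0538   8.6939]
```

```bash
python3 -m crank '[[[-1,-3.3,0],[0,0,0]],[[-1,-3.3,0],[0,0,0]],[[-0.7,-2.4,2],[0,0,0]],[[-0.2,-1,2.5],[0,0,0]],[[0,0,2.5],[0,0,0]],[[0,0,1.7],[0,0,0]],[[0,0,1.5],[0,0,0]],[[0,0,0],[0,0,0]],[[0,0,0],[0,0,0]]]'
python3 - <<'E'
from h import *
b=np.radians(81.5)
go([.546,.0915,.077],toolR([0,0,-1],[np.cos(b),np.sin(b),0]))
s=Cam("scene");t=Cam("top")
p=np.array(read_state()["position"]);R=np.array(read_state()["tcp_rot"])
pts=[p,p+R[:,0]*.0217,p-R[:,0]*.0217]
s.crop(255,180,80,75,9,"s_k1.png",s.proj(pts));t.crop(215,140,70,80,7,"t_k1.png",t.proj(pts))
E
```

```text
time_s: 29.0
position: [0.5467, 0.0911, 0.1352]
tcp_rot: [[0.151, 0.988, -0.001], [0.988, -0.151, 0.0], [0.0, -0.001, -1.0]]
force: [-0.5, 0.9, 0.2]
opening: 0.501
t 29.0 pos [0.5467 0.0911 0.1352] open 0.5005724293489832 F [-0.495   0.8587  0.2417]
rot(tool) rad [-0.0008 -0.0003 -0.0036] | 0.003668784912427031
shift cm in current tool [ 0.023  -0.0717  5.8175] in target tool [ 0.0251 -0.0765  5.8174]
```

View pics/s_k1.png

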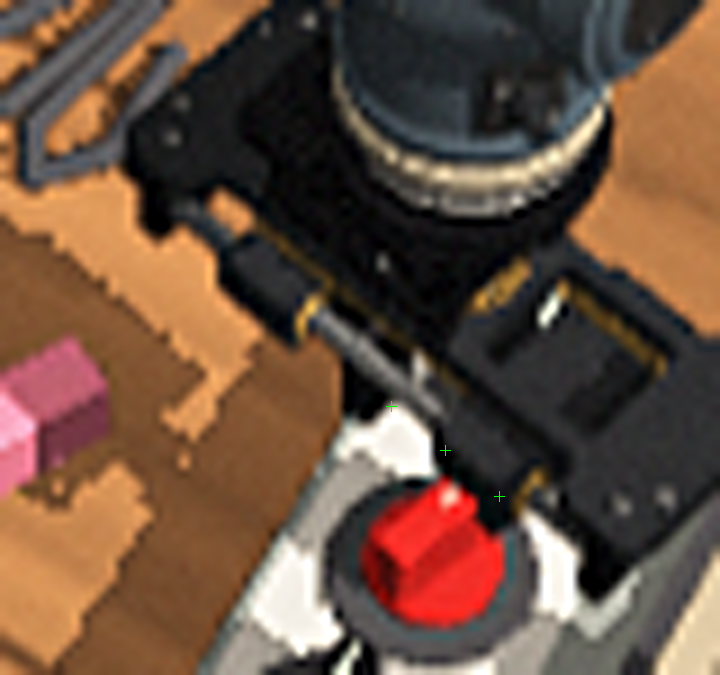

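View pics/t_k1.png

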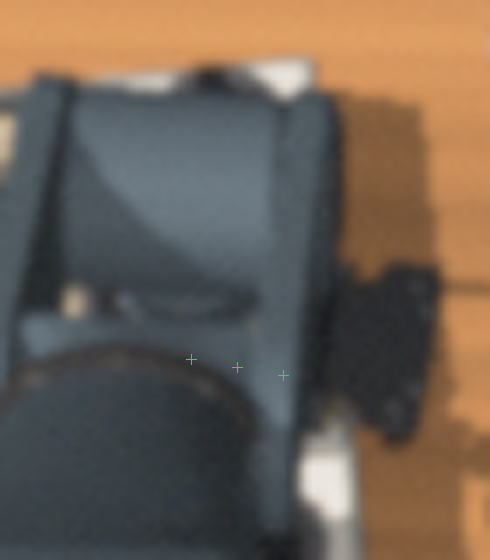

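```bash
python3 -m crank '[[[0,-0.07,1],[0,0,0]],[[0,0,1.2],[0,0,0]],[[0,0,1.2],[0,0,0]],[[0,0,0],[0,0,0]]]'|grep -E "pos|for"
python3 -m crank '[[[0,0,1],[0,0,0]],[[0,0,1],[0,0,0]],[[0,0,0.4],[0,0,0]],[[0,0,0],[0,0,0]]]'|grep -E "pos|for"
python3 - <<'E'
from h import *
s=Cam("scene")
s.crop(255,180,80,75,9,"s_k2.png")
E
```

```text
position: [0.5441, 0.0909, 0.0988]
force: [-0.4, -0.3, -0.3]
position: [0.5452, 0.0909, 0.0761]
force: [-0.2, -0.2, -0.1]
```

View pics/s_k2.png

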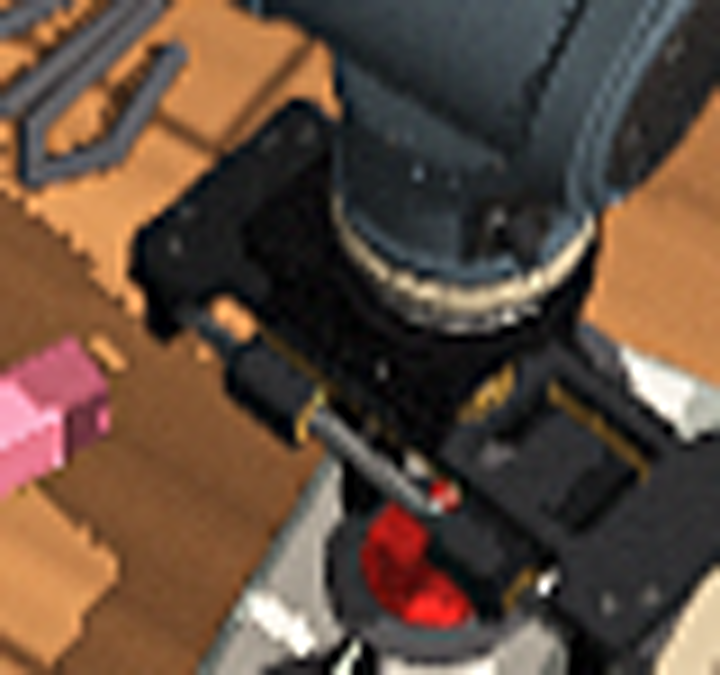

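```bash
python3 -m crank '[[[0,0,0],[0,0,0]],[[0,0,0],[0,0,0]],[[0,0,0],[0,0,0]],[[0,0,0],[0,0,0]],[[0,0,0],[0,0,0]]]' 1
```

```text
time_s: 30.45
position: [0.546, 0.0903, 0.0772]
tcp_rot: [[0.148, 0.989, -0.0], [0.989, -0.148, -0.001], [-0.001, -0.0, -1.0]]
force: [-1.0, -2.5, 1.4]
opening: 0.159
```

```bash
python3 -m crank '[[[0,0,0],[0,0,0.11]],[[0,0,0],[0,0,0.11]],[[0,0,0],[0,0,0.11]],[[0,0,0],[0,0,0.11]],[[0,0,0],[0,0,0]]]'
python3 -m crank '[[[0,0,0],[0,0,0.11]],[[0,0,0],[0,0,0.11]],[[0,0,0],[0,0,0.11]],[[0,0,0],[0,0,0.11]],[[0,0,0],[0,0,0.11]],[[0,0,0],[0,0,0.11]],[[0,0,0],[0,0,0.11]],[[0,0,0],[0,0,0.08]],[[0,0,0],[0,0,0]]]'
python3 - <<'E'
from h import *
go([.546,.0915,.077],toolR([0,0,-1],xt))
E
```

```text
time_s: 30.95
position: [0.546, 0.0904, 0.0772]
tcp_rot: [[0.556, 0.831, -0.0], [0.831, -0.556, -0.0], [-0.001, -0.0, -1.0]]
force: [-0.1, -2.9, 1.9]
opening: 0.156
time_s: 31.85
position: [0.5461, 0.0904, 0.0773]
tcp_rot: [[0.991, 0.133, -0.0], [0.133, -0.991, -0.0], [-0.0, 0.0, -1.0]]
force: [0.4, -3.7, 2.0]
opening: 0.159
t 31.85 pos [0.5461 0.0904 0.0773] open 0.15875103500978252 F [ 0.3594 -3.7233  1.9524]
rot(tool) rad [0.0004 0.0002 0.0028] | 0.0028171736239778773
shift cm in current tool [ 0.0028 -0.1097  0.0262] in target tool [ 0.0025 -0.1097  0.0262]
```

Release, lift and back away to view.

```bash
python3 -m crank '[[[0,0,0],[0,0,0]],[[0,0,0],[0,0,0]],[[0,0,0],[0,0,0]],[[0,0,0],[0,0,0]]]' 0.2
python3 -m crank '[[[0,0,-0.7],[0,0,0]],[[0,0,-1.5],[0,0,0]],[[0,0,-3],[0,0,0]],[[0,0,-4],[0,0,0]],[[0,0,-4],[0,0,0]],[[0,0,-4],[0,0,0]],[[0,0,0],[0,0,0]]]'
python3 -m crank '[[[0,4,0],[0,0,0]],[[0,4.5,0],[0,0,0]],[[0,4.5,0],[0,0,0]],[[0,4.5,0],[0,0,0]],[[0,4.5,0],[0,0,0]],[[0,4.5,0],[0,0,0]],[[0,4.5,0],[0,0,0]],[[0,4.5,0],[0,0,0]],[[0,4.5,0],[0,0,0]],[[0,3,0],[0,0,0]],[[0,0,0],[0,0,0]]]'
python3 - <<'E'
from h import *
s=Cam("scene");t=Cam("top")
s.crop(255,200,155,145,5,"s_f.png");t.crop(165,140,110,100,7,"t_f.png")
cv2.imwrite("pics/t_full.png",t.im);cv2.imwrite("pics/s_full.png",s.im)
E
```

```text
time_s: 32.25
position: [0.5457, 0.0913, 0.0769]
tcp_rot: [[0.991, 0.132, -0.001], [0.132, -0.991, 0.001], [-0.001, -0.001, -1.0]]
force: [-0.3, 0.9, 0.7]
opening: 0.377
time_s: 32.95
position: [0.5498, 0.091, 0.2556]
tcp_rot: [[0.991, 0.131, 0.013], [0.131, -0.991, 0.0], [0.013, 0.001, -1.0]]
force: [0.7, 0.1, 0.2]
opening: 0.399
time_s: 34.05
position: [0.6018, -0.3402, 0.2476]
tcp_rot: [[0.992, 0.126, -0.001], [0.126, -0.992, -0.001], [-0.001, 0.001, -1.0]]
force: [-0.3, 1.2, -0.0]
opening: 0.397
```

View pics/s_f.png

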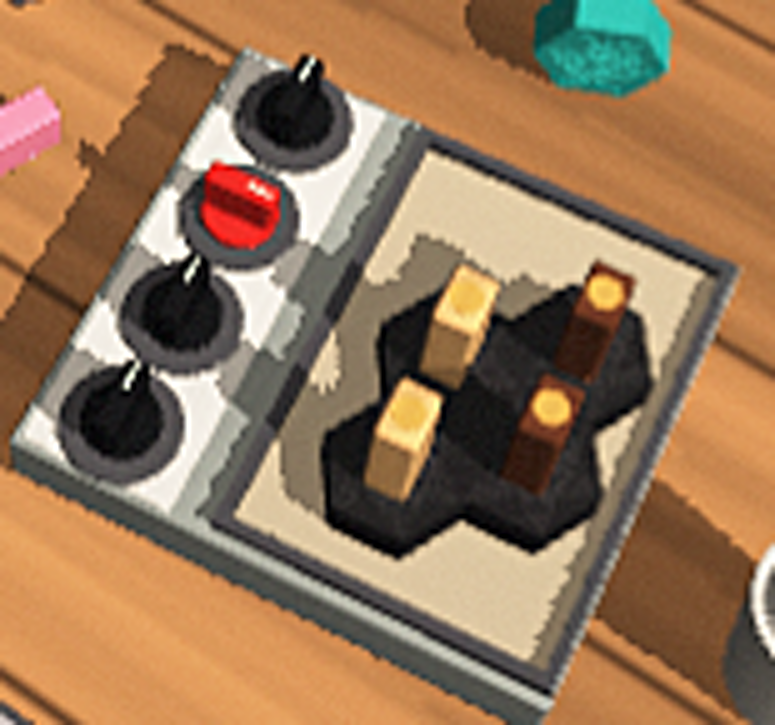

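View pics/t_f.png

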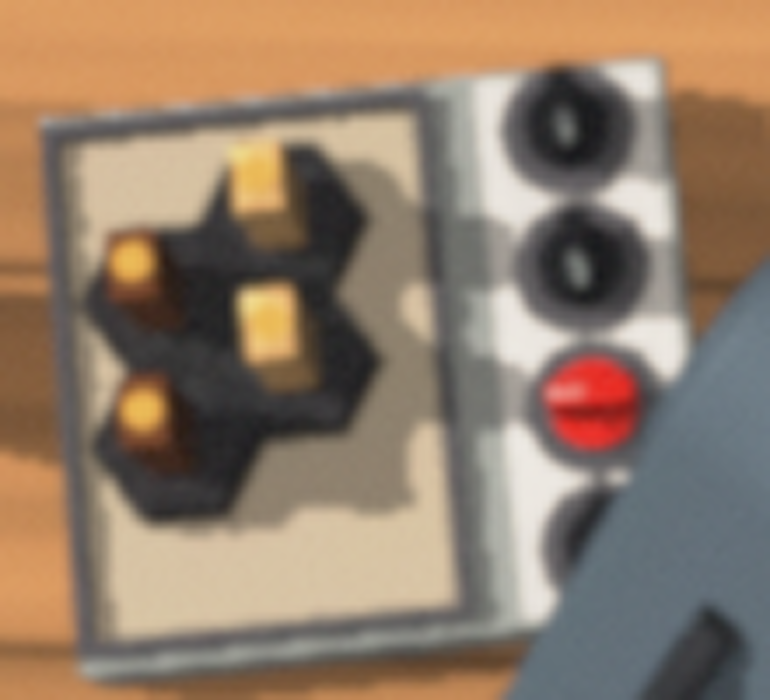

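View pics/t_full.png

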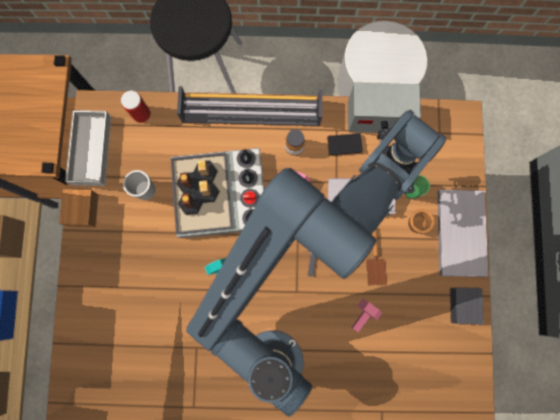

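Run:
```python
from h import *
s=Cam("scene");t=Cam("top")
# disc blobs in pair; light grips: saturated disc inside the pale top face
for c,box in((s,(325,245,75,55)),(t,(170,155,60,50))):
    for smin in (130,140,150):
        b=[x for x in blobs(c,(16,smin,200),(25,255,255),box,3) if x[2]<60]
        q=c.onz([(x[0],x[1]) for x in b],.155);print(smin,np.array(b)[:,2]);print(q[:,:2])
        n=len(q);print([f"{i}{j}:{np.linalg.norm((q[i]-q[j])[:2])*1000:.1f}" for i in range(n) for j in range(i+1,n)])
```

```text
130 [50.6389 18.9444  4.8333 47.3889 16.0833 39.3611 35.3889]
[[0.632  0.2415]
 [0.6498 0.2546]
 [0.6188 0.2395]
 [0.5623 0.2323]
 [0.5801 0.2431]
 [0.5896 0.298 ]
 [0.5203 0.2888]]
['01:22.2', '02:13.3', '03:70.2', '04:51.9', '05:70.6', '06:121.3', '12:34.5', '13:90.3', '14:70.7', '15:74.2', '16:134.0', '23:56.9', '24:38.9', '25:65.3', '26:110.2', '34:20.7', '35:71.1', '36:70.4', '45:55.8', '46:75.3', '56:69.9']
140 [42.0833  5.8889 38.8611 39.3611 35.3889]
[[0.6323 0.2416]
 [0.6474 0.258 ]
 [0.5627 0.2325]
 [0.5896 0.298 ]
 [0.5203 0.2888]]
['01:22.3', '02:70.2', '03:70.7', '04:121.6', '12:88.5', '13:70.3', '14:130.8', '23:70.8', '24:70.5', '34:69.9']
150 [33.8889 31.25   39.3611 35.3889]
[[0.6325 0.242 ]
 [0.563  0.2329]
 [0.5896 0.298 ]
 [0.5203 0.2888]]
['01:70.1', '02:70.5', '03:121.6', '12:70.4', '13:70.4', '23:69.9']
130 [18.25   19.0833 32.8056 32.8333]
[[0.5878 0.3011]
 [0.5184 0.2919]
 [0.6293 0.2447]
 [0.56   0.2351]]
['01:70.0', '02:70.0', '03:71.6', '12:120.6', '13:70.4', '23:70.0']
140 [18.25   19.0833 22.8611 21.7778]
[[0.5878 0.3011]
 [0.5184 0.2919]
 [0.6298 0.2446]
 [0.5602 0.2351]]
['01:70.0', '02:70.4', '03:71.6', '12:121.0', '13:70.5', '23:70.3']
150 [18.25   19.0833 12.25   10.2222]
[[0.5878 0.3011]
 [0.5184 0.2919]
 [0.63   0.2448]
 [0.5605 0.2358]]
['01:70.0', '02:70.3', '03:70.8', '12:121.1', '13:70.2', '23:70.1']
```

Run:
```python
from h import *
s=Cam("scene")
q=s.onz(np.array([(212,172),(276,200)])/5+[255,200]-.5,.099);d=q[1]-q[0]
print(np.linalg.norm(d),"knob value ~",np.radians(187.5-np.degrees(np.arctan2(d[1],d[0]))))
a=cv2.imread("pics/scene0.png");cv2.imwrite("pics/cmp.png",np.vstack([a[60:330,80:420],s.im[60:330,80:420]]))
st=read_state();print(st["force"],st["qvel"])
```

```text
0.038422186583603066 knob value ~ 1.5495599991914781
[ 0.1814  0.0386 -0.0181] [ 0.4219 -0.249  -0.1963 -0.2153 -0.1196  0.024 ]
```

View pics/cmp.png

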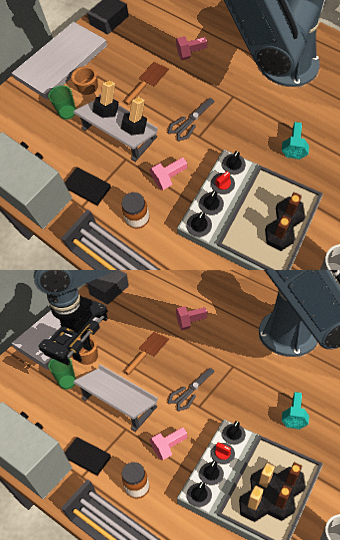

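The before/after comparison shows the bystanders where they were, the four stamps packed and the red pointer towards the tray. Handing in.

Run:
```python
from rig import bot
print(bot.hand_in())
```

```text
the job is handed in; nothing more can be done
None
```

I stood both light-wood stamps in the tray, packed honeycomb-fashion. The left one is in the notch between the two dark stamps, and the right one is beside it, also touching the +x dark stamp. Each was lowered until it touched the floor, nudged into contact and released. I then turned the red knob clockwise about 1.29 rad and backed the arm away. I handed the job in at about 34 s of the 72 s allowed.

**Stamp spacing:** neighbouring stamps measured 69.9–71.6 mm apart at their centres in both cameras, against the 73.5 mm limit. I judged that they stand flat and parallel by eye and from the outlines drawn over the pictures, without measuring tilt.

**Red knob:** it reads about 1.55 rad in the scene view, and the gripper was lined up with the tray's x axis to within 0.2 degrees when it let go.

**Other things:** the black knobs look unturned and the bystanders unmoved when comparing before and after pictures. Both were checked by eye only, and the arm partly hid one black knob from the top camera and the scoop and tumbler from the scene camera.

**Disagreements:** the two cameras differ by about 3–4 mm in absolute position, up to 6 mm at the knob. I therefore placed the stamps relative to each other and by contact force. The rack stamps also measured about 112 mm apart, not the stated 106 mm.

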